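Load the sample tin and wind it into the photometer

TASK

Stand every sample container (jars, vials, square bottle) that is on the bench upright in the tan tin on the photometer's carriage. Then put the loose crank on the square shaft end and wind it clockwise, about four full turns, without letting it come off, until the carriage is fully home between the two black optical blocks; finally take the crank off and lay it, knob up, back on its black rubber mat. Leave the other things on the bench where they are.

Things in the scene. Friction and masses are not known exactly. Their poses are not given: they have to be found in the camera images.
- tin_floor (a point): centre of the tin's inner floor. The tin is an open tan sheet-metal box fixed on the carriage, 31 mm above the bench; inside 160 mm long (its x) and 48 mm wide (its y), walls 3 mm thick and 25 mm high over the inner floor, z up. It holds one row of containers along x, nearly filling its length when four are packed. It rides with the carriage along +y
- carriage (a joint): travel of the carriage with the tin along the photometer, m: 0 at the start (loading place), 0.112 fully home between the black blocks (90 mm high, 44 by 50 mm, standing 115 mm to either side along the tin's x). Driven only by the shaft, 28 mm a turn, and self-locking
- shaft (a joint): turn of the square shaft, rad, growing clockwise seen from above: 0 at the start, 25.13 (four turns) at its end stop with the carriage fully home. It drags with about 0.15 N m all the way
- shaft_foot (a point): foot of the upright square steel shaft end, on its axis, where it leaves the top face (70 by 70 mm, 40 mm above the bench) of the grey gearbox at the photometer's end, 150 mm from the tin's starting place along the tin's -y. The shaft is 15 by 15 mm, its sides along this frame's x and y, 26 mm high, the top 6 mm tapering to 11 mm; z up. The frame turns with the shaft
- crank_foot (a point): centre of the underside of the crank's hub, at the mouth of its socket (18 by 18 mm, 27 mm deep, open below, sides along x and y). The hub is 32 by 32 mm with a foot 60 by 60 by 6 mm at the bottom; on the shaft the foot rests on the gearbox top. A flat arm, 20 mm wide, 8 mm thick, its top 35 mm above this point, runs along x from -45 to +72 mm; a counterweight hangs under it at x = -40 mm. z up
- crank_boss (a point): the place to hold the crank for carrying: a square boss 22 by 22 mm on top of the hub, over the arm, from 35 to 71 mm above the hub's underside, sides along the crank's x and y; this point lies on its axis 60 mm above the hub's underside
- crank_knob (a point): the place to hold the crank for winding: an upright black knob, 18 mm in diameter, that spins freely on its pin, 60 mm from the hub's axis along the crank's +x, from 37 to 85 mm above the hub's underside; this point lies on its axis 62 mm above the hub's underside
- mat_top (a point): centre of the top face of the crank's black rubber mat, 210 by 130 mm, (x by y), 3 mm thick, fixed to the bench; the crank starts here
- jar_wide_mid (a point): centre, half-way up, of a wide round glass jar with a white cap as wide as itself, 44 mm in diameter and 60 mm high, 0.11 kg
- jar_tall_mid (a point): centre, half-way up, of a round glass jar with a white cap as wide as itself, 40 mm in diameter and 66 mm high, 0.10 kg
- vial_a_mid (a point): centre, half-way up, of a slim round glass vial with a white cap as wide as itself, 30 mm in diameter and 62 mm high, 0.05 kg
- vial_b_mid (a point): centre, half-way up, of a second slim vial, just like the other, 30 mm in diameter and 62 mm high
- bottle_square_mid (a point): centre, half-way up, of a white square plastic bottle, 36 by 36 mm and 66 mm high, sides along its x and y, 0.09 kg
- lid_center (a point): bystander: a loose white plastic lid, 54 mm in diameter, 9 mm thick, lying on the bench
- tweezers: bystander: steel tweezers, 120 mm long along x, lying on the bench
- spatula: bystander: a spatula, 170 mm long along x, lying on the bench
- dish: bystander: an empty clear plastic dish, 60 mm in diameter, 14 mm high, origin at its underside
- crank: the loose steel crank as a whole, 0.53 kg, balanced about its hub; its origin is the point crank_foot
Not all that is in view belongs to the job. What is shaped like the part that bears vial_b_mid but blue or pink is not meant.

How it is judged:
On the way, in this order (a step that is already met when the one before it is completed fails the run):
1. every container present stands in the tin, the carriage still at its loading place (x of jar_wide_mid in the frame of tin_floor between -0.08 and 0.08 m and y of jar_wide_mid in the frame of tin_floor between -0.024 and 0.024 m and z of jar_wide_mid in the frame of tin_floor between 0.024 and 0.037 m and angle between each of jar_wide_mid, jar_tall_mid, vial_a_mid, vial_b_mid, bottle_square_mid's own z axis and vertical below 0.15 rad and x of jar_tall_mid in the frame of tin_floor between -0.08 and 0.08 m and y of jar_tall_mid in the frame of tin_floor between -0.024 and 0.024 m and z of jar_tall_mid in the frame of tin_floor between 0.027 and 0.04 m and x of vial_a_mid in the frame of tin_floor between -0.08 and 0.08 m and y of vial_a_mid in the frame of tin_floor between -0.024 and 0.024 m and z of vial_a_mid in the frame of tin_floor between 0.025 and 0.038 m and x of vial_b_mid in the frame of tin_floor between -0.08 and 0.08 m and y of vial_b_mid in the frame of tin_floor between -0.024 and 0.024 m and z of vial_b_mid in the frame of tin_floor between 0.025 and 0.038 m and x of bottle_square_mid in the frame of tin_floor between -0.08 and 0.08 m and y of bottle_square_mid in the frame of tin_floor between -0.024 and 0.024 m and z of bottle_square_mid in the frame of tin_floor between 0.027 and 0.04 m and value of joint carriage below 0.015 m), for 0.2 s.
2. the crank sits fully down on the square shaft, before winding (distance between crank_foot and shaft_foot below 0.008 m and angle between crank_foot's own z axis and vertical below 0.14 rad and value of joint carriage below 0.015 m), for 0.2 s.
3. half the travel is wound with the crank on the shaft (distance between crank_foot and shaft_foot below 0.008 m and angle between crank_foot's own z axis and vertical below 0.14 rad and value of joint carriage above 0.056 m).
4. the carriage is fully home, the crank still on the shaft (distance between crank_foot and shaft_foot below 0.008 m and angle between crank_foot's own z axis and vertical below 0.14 rad and value of joint carriage above 0.107 m), for 0.2 s.
At the end, for the whole second after the job is handed in: Every container present stands upright (within 0.15 rad) on the tin's floor inside its walls; the carriage is home, 0.107 m or more of its 0.112 m; the crank lies still on the mat, knob up, its hub resting on the mat (centre of its underside within 100 mm along and 62 mm across of the mat's centre) (x of jar_wide_mid in the frame of tin_floor between -0.08 and 0.08 m and y of jar_wide_mid in the frame of tin_floor between -0.024 and 0.024 m and z of jar_wide_mid in the frame of tin_floor between 0.024 and 0.037 m and angle between each of jar_wide_mid, jar_tall_mid, vial_a_mid, vial_b_mid, bottle_square_mid's own z axis and vertical below 0.15 rad and x of jar_tall_mid in the frame of tin_floor between -0.08 and 0.08 m and y of jar_tall_mid in the frame of tin_floor between -0.024 and 0.024 m and z of jar_tall_mid in the frame of tin_floor between 0.027 and 0.04 m and x of vial_a_mid in the frame of tin_floor between -0.08 and 0.08 m and y of vial_a_mid in the frame of tin_floor between -0.024 and 0.024 m and z of vial_a_mid in the frame of tin_floor between 0.025 and 0.038 m and x of vial_b_mid in the frame of tin_floor between -0.08 and 0.08 m and y of vial_b_mid in the frame of tin_floor between -0.024 and 0.024 m and z of vial_b_mid in the frame of tin_floor between 0.025 and 0.038 m and x of bottle_square_mid in the frame of tin_floor between -0.08 and 0.08 m and y of bottle_square_mid in the frame of tin_floor between -0.024 and 0.024 m and z of bottle_square_mid in the frame of tin_floor between 0.027 and 0.04 m and value of joint carriage above 0.107 m and x of crank_foot in the frame of mat_top between -0.1 and 0.1 m and y of crank_foot in the frame of mat_top between -0.062 and 0.062 m and z of crank_foot in the frame of mat_top between -0.005 and 0.006 m and angle between crank_foot's own z axis and vertical below 0.12 rad and linear speed of crank below 0.02 m/s); the robot touches nothing.
It fails at once if a bystander (lid, tweezers, spatula, dish) was moved more than 50 mm (distance of any of lid_center, tweezers, spatula, dish from where it was at the start of the episode above 0.05 m).
It fails at once if the crank came off the shaft part-way through winding (value of joint carriage between 0.02 and 0.105 m and distance between crank_foot and shaft_foot above 0.02 m).
Of jar_wide, jar_tall, vial_a, vial_b, bottle_square only 3 to 4 are there at a start; the rules pass over those that are not, and their reading is None.
At some moment in a run one of crank may be knocked a few centimetres aside while the robot is not near it.
It also fails if it takes over 210 s, if anything falls off the work surface, if the arm or the gripper's body presses on something with over 40 N, if the wrist force passes 120 N, or if a joint passes its speed limit or range.

ROBOT

A 7-joint arm with a two-finger parallel gripper is mounted at the origin on the work surface. World frame = base frame: x ahead of the robot, y to its left, z up, the work surface at z = 0. Lengths are in m, angles in rad, forces in N, time in s.
With the tool pointing down it reaches from about 0.4 to 0.85 m from the base axis. Payload 4.5 kg.
Tool frame: the origin (TCP) lies on the centre line of the jaws, within the pads' length; the fingertips stand 19 mm ahead of it and the grasp point (between the pads) is the TCP; z points along the fingers, y is the direction in which the jaws open and shut (so a half turn about z gives the same grasp; the last joint's range is limited). The gripper opens to 88 mm and grips with 3 to 60 N. Pads are 18 mm wide; open, the fingers measure 123 mm over their backs; the gripper's body (75 mm by 187 mm) begins 45 mm behind the grasp point.
Start: joints at [1.297, 0.689, -0.195, 1.565, 0.157, 0.902, -0.215], TCP at [0.189, -0.596, 0.258] pointing down, gripper open.
Joint ranges: [-3.01, 3.01], [-0.46, 2.08], [-1.47, 1.51], [0.13, 2.56], [-1, 4.14], [0.04, 2.09], [-2.66, 2.66]. Speed limits (rad/s): [2.57, 2.57, 3.14, 3.14, 3.14, 3.14, 3.14].

INTERFACE

Orientations are given as a unit quaternion [w, x, y, z].
In Python, from rig import ctrl gives the robot as it stands.
- The arm moves only by the tool move_arm, never from a script. Its argument "increments" is one flat list of numbers, 7 for each row, row after row: the shift along the tool's x, y, z in mm, then the turn, a rotation vector about the tool's x, y, z in degrees, then the gripper's target within -1 to 1 (shut at 1, half-way at 0, fully open at -1). In form: [dx, dy, dz, rx, ry, rz, hand, dx, dy, dz, rx, ry, rz, hand, ...]. A call has 1 to 10 rows; each row shifts and turns the pose as measured when the row begins, along the tool's axes as they then stand; what a row does not reach is not made up. A row lasts 1/8 s, in which the tool goes at most 62.5 mm and 10.7 degrees, less where a joint would pass 70% of its speed; a pose out of reach is approached as far as the arm can. A call with a gripper value outside its range is refused whole. The fingers move at their own pace and stop on an object; the grip force is fixed at half the most. Time passes only in rows, so rows that do not move let the fingers close. It gives the time, the measured TCP pose, the force and the opening at its end, in the units of the state.
- ctrl.get_state(): the state, without advancing time (a new reading comes with each control period).
- ctrl.camera(name): name is "scene" or "top" or "wrist"; returns a dict with "pixels" (420x560x3 uint8, red, green, blue), "fx", "fy", "cx", "cy" (pixels), "dist_coeffs" ([k1, k2, p1, p2, k3] as OpenCV has them; the pictures are not rectified), "xyz" and "rotation" of the camera in the world. Camera axes: x right, y down, z forward; pixel columns grow to the right and rows downward; lengths in m; the calibration is good to about 2 mm. A picture is of the moment at which its call begins. There is no depth.
- ctrl.finish_job(): hands the job in, once; it reports no verdict.
Trained networks look in the newest picture that a camera, given by its name, has taken for a name from the list of things; names that differ only in an ending like _2 or _b are one class to them, and where a whole thing is asked for, a point or a joint stands for the part that bears it (a point fixed in the world has none). Each returns a list of dicts, best first, with "conf" (0 to 1); they miss things now and then, are a little off and sometimes report something else, mostly with a low value. They report only what shows in the picture. A call takes as long as a camera call. They do not tell look-alikes from the thing itself.
- ctrl.recognise(camera, label): "point" ([column, row] in pixels, amid what is visible of it).
- ctrl.outline_of(camera, label): "region" (420x560 bool, what is visible of it) and "point" ([column, row] in pixels, amid what is visible of it).
The state is a dict: "time": time; "joints": joint angles; "dq": joint speeds; "effort": joint torques, N m; "tcp_pos": TCP position; "eef_rot": TCP orientation; "ft_force": force on the tool from outside, world axes, zero at the start; "ft_torque": the same for the moment, N m; "opening": finger opening in m.
Only numpy, scipy, OpenCV 4.12 (cv2) and the standard library are available. Lean on these libraries where they do the work, as an engineer would, in place of code of your own. Each camera call takes 0.05 s, during which the arm holds its last target. There are 200 camera calls.

## Working session

There is one attempt and no reset: what is moved stays moved. The work goes in short steps, Python scripts to look and compute and a tool call to move; the robot and the scene stay as the last step left them, time stands still between calls to the robot, and variables do not carry over. Pictures are saved under pics/ and viewed, about 12 in all and at most 16, crops included, and the job is handed in when it is done.

Besides the shell and the picture viewer there is one more tool, called as name(argument=value, ...) on one line, values as JSON. move_arm: Moves the arm, as the interface text tells. Its arguments: {"type":"object","properties":{"increments":{"type":"array"}},"required":["increments"]}

```bash
ls; mkdir -p pics
python3 - <<'E'
from rig import ctrl
import cv2,numpy as np
s=ctrl.get_state();print({k:np.round(v,3) for k,v in s.items()})
ims=[]
for n in ["scene","top"]:
    c=ctrl.camera(n);cv2.imwrite(f"pics/{n}0.png",c["pixels"][:,:,::-1])
    print(n,c["fx"],c["fy"],c["cx"],c["cy"],c["dist_coeffs"],np.round(c["xyz"],3),np.round(c["rotation"],3).tolist())
    for l in ["jar_wide_mid","jar_tall_mid","vial_a_mid","bottle_square_mid","tin_floor","shaft_foot","crank_foot","crank_boss","crank_knob","mat_top","lid_center","dish"]:
        print(l,[(np.round(d["point"]).tolist(),round(d["conf"],2)) for d in ctrl.recognise(n,l)])
E
```

```text
pics
{'time': np.float64(0.0), 'joints': array([ 1.297,  0.69 , -0.195,  1.566,  0.157,  0.903, -0.215]), 'dq': array([-0.   ,  0.   ,  0.001,  0.   ,  0.002, -0.001, -0.001]), 'effort': array([-0.0000e+00, -5.2757e+01, -1.2670e+00, -1.5343e+01, -5.3000e-02,
        6.0000e-03,  0.0000e+00]), 'tcp_pos': array([ 0.189, -0.595,  0.257]), 'eef_rot': array([-0.001,  0.988,  0.153, -0.   ]), 'ft_force': array([0.122, 0.969, 0.215]), 'ft_torque': array([-0.009, -0.023, -0.043]), 'opening': np.float64(0.088)}
scene 505.21271000599876 505.21271000599876 265.11162103733443 208.99405333869453 [0.01857985 0.         0.         0.         0.        ] [1.386 0.119 0.995] [-0.247, 0.645, 0.672, -0.266]
jar_wide_mid []
jar_tall_mid [([340.0, 223.0], 0.9)]
vial_a_mid [([373.0, 198.0], 0.82), ([269.0, 203.0], 0.46)]
bottle_square_mid [([373.0, 234.0], 0.64)]
tin_floor [([155.0, 213.0], 0.74), ([374.0, 199.0], 0.37)]
shaft_foot [([277.0, 219.0], 0.37)]
crank_foot [([340.0, 223.0], 0.67), ([270.0, 203.0], 0.64)]
crank_boss [([267.0, 203.0], 0.58), ([260.0, 284.0], 0.22)]
crank_knob [([270.0, 205.0], 0.79)]
mat_top [([276.0, 222.0], 0.58)]
lid_center [([364.0, 183.0], 0.72)]
dish [([376.0, 277.0], 0.79)]
top 397.97034132484833 397.97034132484833 280.682903353771 212.43478139228833 [0.03853302 0.         0.         0.         0.        ] [0.418 0.075 1.091] [-0.025, 0.712, -0.7, 0.049]
jar_wide_mid []
jar_tall_mid [([200.0, 203.0], 0.52)]
vial_a_mid [([158.0, 234.0], 0.47)]
bottle_square_mid [([168.0, 191.0], 0.68), ([267.0, 232.0], 0.21)]
tin_floor [([376.0, 210.0], 0.65)]
shaft_foot [([438.0, 221.0], 0.46)]
crank_foot [([266.0, 233.0], 0.63), ([256.0, 224.0], 0.46)]
crank_boss [([263.0, 232.0], 0.81)]
crank_knob [([173.0, 155.0], 0.66), ([264.0, 232.0], 0.62)]
mat_top [([257.0, 222.0], 0.91)]
lid_center [([167.0, 271.0], 0.69)]
dish [([173.0, 157.0], 0.89)]
```

View pics/top0.png

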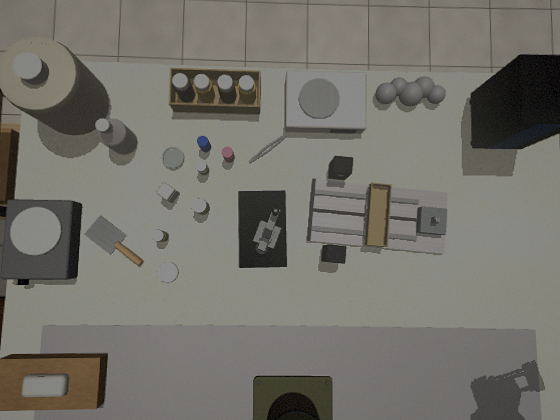

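View pics/scene0.png

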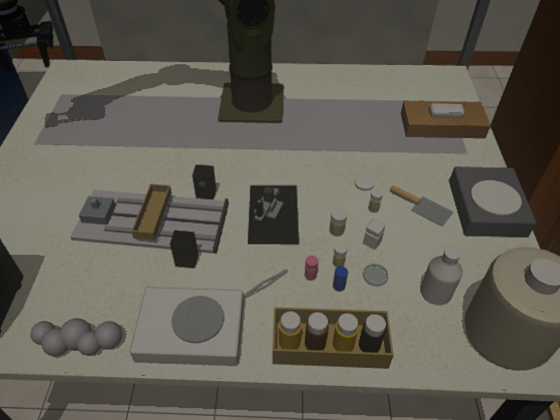

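The top view shows the four containers left of the mat: a jar (200,206), square bottle (167,191), vial (160,235) and a second white-capped vial (202,167). The blue (203,143) and pink (228,154) vials are look-alikes. The tin is at (376,215), gearbox (432,220), crank on mat (265,235). I'll enlarge to confirm.

```bash
cat > h.py <<'E'
import cv2,numpy as np
from rig import ctrl
from scipy.spatial.transform import Rotation as R
def K(c): return np.array([[c["fx"],0,c["cx"]],[0,c["fy"],c["cy"]],[0,0,1]])
def proj(c,P):
    P=np.atleast_2d(np.array(P,float)); Rm=rot(c)
    q=(P-c["xyz"])@Rm
    rv=np.zeros(3)
    return cv2.projectPoints(q.reshape(-1,1,3),rv,rv,K(c),np.array(c["dist_coeffs"]))[0][:,0]
def rot(c):
    r=np.array(c["rotation"],float)
    return r if r.shape==(3,3) else R.from_quat(np.r_[r[1:],r[0]]).as_matrix()
def ray(c,p):
    u=cv2.undistortPoints(np.array([[p]],float),K(c),np.array(c["dist_coeffs"]))[0,0]
    return rot(c)@np.array([u[0],u[1],1])
def plane(c,p,z):
    d=ray(c,p);o=np.array(c["xyz"]);return o+d*(z-o[2])/d[2]
def crop(c,u0,v0,u1,v1,f,name):
    im=cv2.resize(c["pixels"][v0:v1,u0:u1,::-1],None,fx=f,fy=f,interpolation=cv2.INTER_CUBIC)
    im=cv2.convertScaleAbs(im,alpha=1.6)
    for u in range((u0+9)//10*10,u1,10):
        cv2.line(im,(int((u-u0)*f),0),(int((u-u0)*f),6 if u%50 else 14),(0,255,255),1)
        if u%20==0: cv2.putText(im,str(u),(int((u-u0)*f)-8,24),0,.35,(0,255,255))
    for v in range((v0+9)//10*10,v1,10):
        cv2.line(im,(0,int((v-v0)*f)),(6,int((v-v0)*f)),(0,255,255),1)
        if v%20==0: cv2.putText(im,str(v),(8,int((v-v0)*f)+4),0,.35,(0,255,255))
    cv2.imwrite(name,im)
def tcp(): s=ctrl.get_state();q=s["eef_rot"];return np.array(s["tcp_pos"]),R.from_quat(np.r_[q[1:],q[0]]).as_matrix(),s
def need(target,yaw=None):
    "shift to target in tool axes mm; tool down. yaw: wanted world angle of tool y axis (deg, mod 180)"
    p,Rm,s=tcp();d=Rm.T@(np.array(target)-p)*1000
    print("tcp",np.round(p,4),"tool-shift",np.round(d,1),"tool x",np.round(Rm[:,0],3),"y",np.round(Rm[:,1],3),"z",np.round(Rm[:,2],3),"open",round(float(s["opening"]),4),"t",round(float(s["time"]),2),"F",np.round(s["ft_force"],1))
    if yaw is not None:
        a=np.degrees(np.arctan2(Rm[1,1],Rm[0,1]));print("tool rz:",round(-((yaw-a+90)%180-90),1),"(or other way +-180)","j7",round(float(s["joints"][6]),2))
E
python3 - <<'E'
from h import *
c=ctrl.camera("top");s=ctrl.camera("scene")
crop(c,145,130,295,275,5,"pics/c1.png")
crop(s,230,165,410,300,4.4,"pics/c2.png")
crop(c,300,140,460,270,5,"pics/c3.png")
import pickle;pickle.dump((c,s),open("c0.pkl","wb"))
E
```

```text
(no output)
```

View pics/c1.png

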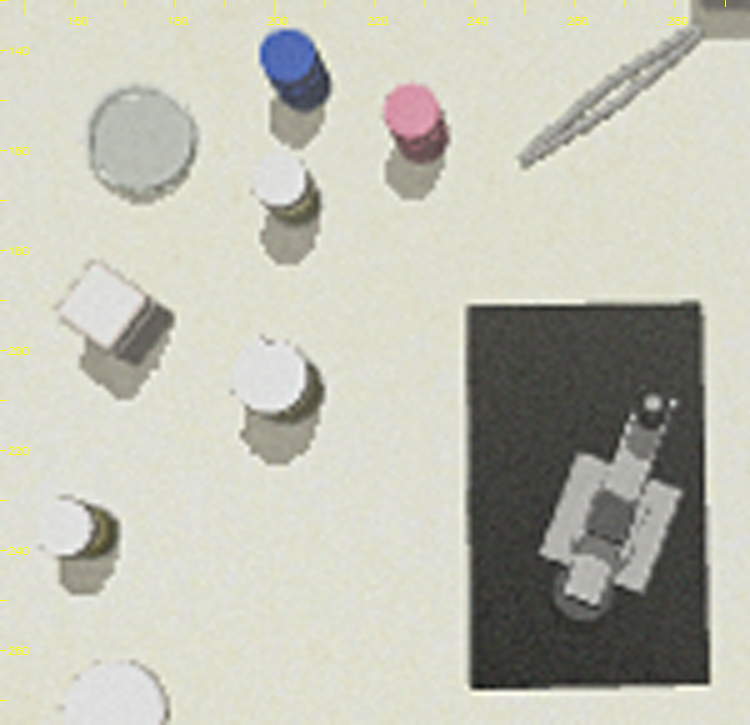

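View pics/c3.png

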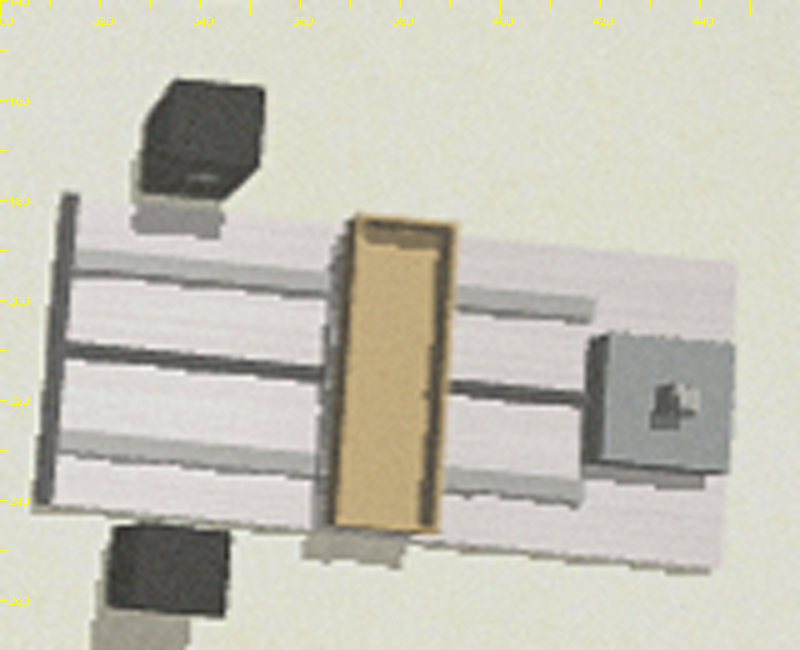

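View pics/c2.png

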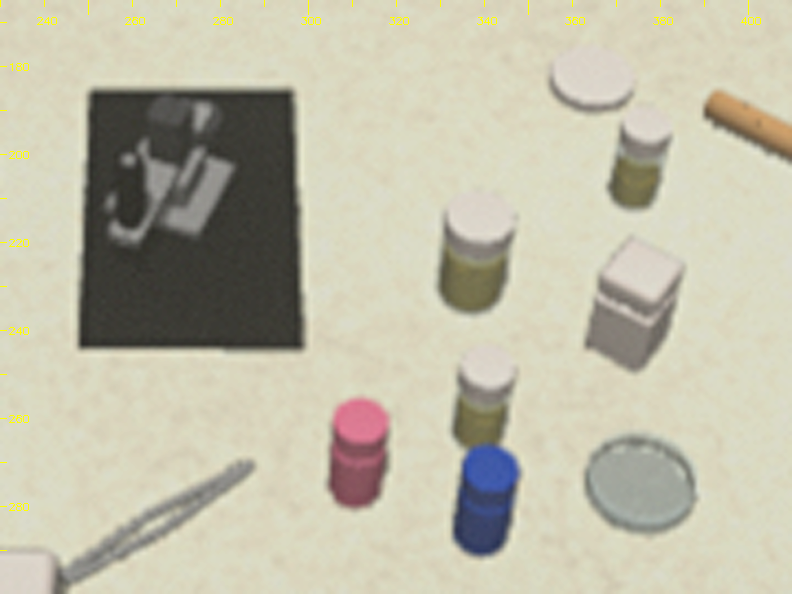

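Top crop confirms: jar cap (199,205), ~15 px wide → jar_tall; bottle (165.6,191.2); white vials (158.2,235.2) and (201.2,166); blue (203,141) and pink (228,152) are to be ignored. Crank boss is at (267,233), knob at (275.6,211); shaft top at (437,219).

```bash
cat > m0.py <<'E'
from h import *
import pickle
c,s=pickle.load(open("c0.pkl","rb"))
T={"jar":((199,205),.066),"bottle":((165.6,191.2),.066),"vial1":((158.2,235.2),.062),"vial2":((201.2,166),.062),"boss":((266.8,233),.074),"knob":((275.6,210.8),.088),"shaft":((437,219.4),.066)}
for n,(p,z) in T.items():
    P=plane(c,p,z);print(n,np.round(P,4),"in scene",np.round(proj(s,P)[0],1))
def c1(x,y):return (145+x/5,130+y/5)
def c3(x,y):return (300+x/5,140+y/5)
q=[plane(c,c1(*k),.066)[:2] for k in [(97,261),(150,303),(110,350),(57,308)]]
for i in range(4):
    d=q[(i+1)%4]-q[i];print("bot edge",round(np.hypot(*d),4),np.degrees(np.arctan2(d[1],d[0])))
q=[plane(c,c3(*k),.058)[:2] for k in [(357,213),(457,223),(438,532),(332,524)]]
print("tin",np.mean(q,0))
for i in range(4):
    d=q[(i+1)%4]-q[i];print("edge",round(np.hypot(*d),4),np.degrees(np.arctan2(d[1],d[0])))
q=[plane(c,c3(*k),.04)[:2] for k in [(610,333),(735,345),(728,472),(604,463)]]
print("gb",np.mean(q,0))
for i in range(4):
    d=q[(i+1)%4]-q[i];print("edge",round(np.hypot(*d),4),np.degrees(np.arctan2(d[1],d[0])))
q=[plane(c,c1(*k),.003)[:2] for k in [(467,306),(700,302),(710,683),(470,688)]]
print("mat",np.mean(q,0))
for i in range(4):
    d=q[(i+1)%4]-q[i];print("edge",round(np.hypot(*d),4),np.degrees(np.arctan2(d[1],d[0])))
E
python3 m0.py
```

```text
jar [0.5421 0.252  0.066 ] in scene [338.5 213.2]
bottle [0.5762 0.3383 0.066 ] in scene [375.1 224.6]
vial1 [0.4631 0.3529 0.062 ] in scene [376.1 192.5]
vial2 [0.6452 0.2506 0.062 ] in scene [340. 247.]
boss [0.4724 0.0763 0.074 ] in scene [268.5 189.1]
knob [0.5283 0.0551 0.088 ] in scene [259. 201.]
shaft [ 0.5158 -0.3665  0.066 ] in scene [ 94.3 199.2]
bot edge 0.035 -127.4439786591014
bot edge 0.0314 142.21348568339488
bot edge 0.0349 52.58838870013441
bot edge 0.0314 -37.562123749385975
tin [ 0.52717772 -0.21782545]
edge 0.0533 -94.6745685036878
edge 0.1638 175.6608480334489
edge 0.0555 86.67188370170706
edge 0.1651 -5.091621130423574
gb [ 0.5148984  -0.36915939]
edge 0.0672 -94.48827107729299
edge 0.0684 175.13276221715074
edge 0.0662 86.86860699470623
edge 0.07 -3.9703116068540165
mat [0.48814535 0.08867698]
edge 0.1285 -87.84690598224842
edge 0.2091 -177.74775009085576
edge 0.1297 91.92667062376935
edge 0.2085 1.9310337780895008
```

```bash
cat >> h.py <<'E'
def go(target,yaw):
    "rz first, then shift (tool axes after the turn)"
    p,Rm,s=tcp();a=np.degrees(np.arctan2(Rm[1,1],Rm[0,1]));dw=(yaw-a+90)%180-90
    R2=R.from_euler("z",dw,degrees=True).as_matrix()@Rm
    # tilt correction
    ax=np.cross(Rm[:,2],[0,0,-1]);t=np.degrees(Rm.T@ax)
    print("t",round(float(s["time"]),2),"tcp",np.round(p,4),"rz",round(-dw,1),"then shift",np.round(R2.T@(np.array(target)-p)*1000,1),"tilt fix rx,ry",np.round(t[:2],2),"open",round(float(s["opening"]),4),"F",np.round(s["ft_force"],1),"j7",round(float(s["joints"][6]),2))
TIN=np.array([.5272,-.2178]);TA=-4.7
def tin(x,y=0):
    a=np.radians(TA);return TIN+x*np.array([np.cos(a),np.sin(a)])+y*np.array([-np.sin(a),np.cos(a)])
E
python3 -c "
from h import *
go([.542,.252,.2],85.3);print(tcp()[1].round(3).tolist())"
```

```text
t 1.4 tcp [ 0.1894 -0.5956  0.2577] rz 22.3 then shift [ 282.  -873.7   57.7] tilt fix rx,ry [ 0.01 -0.  ] open 0.0878 F [ 0.2 -0.3  0.7] j7 -0.22
[[0.953, 0.303, 0.0], [0.303, -0.953, -0.0], [0.0, 0.0, -1.0]]
```

move_arm(increments=[0,0,0,0,0,7.4,-0.45,0,0,0,0,0,7.4,-0.45,0,0,0,0,0,7.4,-0.45,50,-20,0,0,0,0,-0.45,50,-30,0,0,0,0,-0.45,50,-40,0,0,0,0,-0.45,50,-40,0,0,0,0,-0.45,40,-45,0,0,0,0,-0.45,40,-45,0,0,0,0,-0.45,0,-60,0,0,0,0,-0.45])

```text
time: 2.65
tcp_pos: [0.499, -0.3459, 0.2559]
eef_rot: [0.003, 0.999, -0.052, 0.001]
ft_force: [0.9, 1.6, -0.1]
opening: 0.0641
```

```bash
python3 -c "
from h import *
go([.542,.252,.2],85.3)"
```

```text
t 2.65 tcp [ 0.499  -0.3459  0.2559] rz -1.3 then shift [  -6.3 -599.7   52.5] tilt fix rx,ry [ 0.32 -0.15] open 0.0641 F [ 0.9  1.6 -0.1] j7 -1.17
```

move_arm(increments=[0,-60,0,0,0,-1.3,-0.45,0,-60,0,0,0,0,-0.45,0,-60,0,0,0,0,-0.45,0,-60,0,0,0,0,-0.45,0,-60,0,0,0,0,-0.45,0,-60,0,0,0,0,-0.45,0,-60,0,0,0,0,-0.45,0,-60,0,0,0,0,-0.45,0,-60,0,0,0,0,-0.45,0,-60,20,0,0,0,-0.45])

```text
time: 3.9
tcp_pos: [0.5524, 0.271, 0.2365]
eef_rot: [0.001, 0.999, -0.04, 0.007]
ft_force: [0.3, -0.5, -0.2]
opening: 0.0638
```

```bash
python3 -c "
from h import *
go([.542,.252,.1],85.3)"
```

```text
t 3.9 tcp [0.5524 0.271  0.2365] rz 0.1 then shift [-10.6  19.5 136.5] tilt fix rx,ry [ 0.1  -0.76] open 0.0638 F [ 0.3 -0.5 -0.2] j7 -2.15
```

move_arm(increments=[-10,19,0,0,-0.7,0,-0.45,0,0,50,0,0,0,-0.45,0,0,50,0,0,0,-0.45,0,0,35,0,0,0,-0.45,0,0,0,0,0,0,-0.45])

```text
time: 4.53
tcp_pos: [0.5398, 0.2636, 0.0971]
eef_rot: [-0.002, 0.999, -0.033, 0.001]
ft_force: [0.5, -0.1, 0.4]
opening: 0.0639
```

```bash
python3 -c "
from h import *
go([.542,.252,.05],85.3)
c=ctrl.camera('wrist');cv2.imwrite('pics/w1.png',c['pixels'][:,:,::-1])
print(proj(c,[.542,.252,.066]))"
```

```text
t 4.53 tcp [0.5398 0.2636 0.0971] rz 0.9 then shift [ 3.1 11.6 47.1] tilt fix rx,ry [-0.29 -0.09] open 0.0639 F [ 0.5 -0.1  0.4] j7 -2.13
[[299.7805455  249.43500814]]
```

View pics/w1.png

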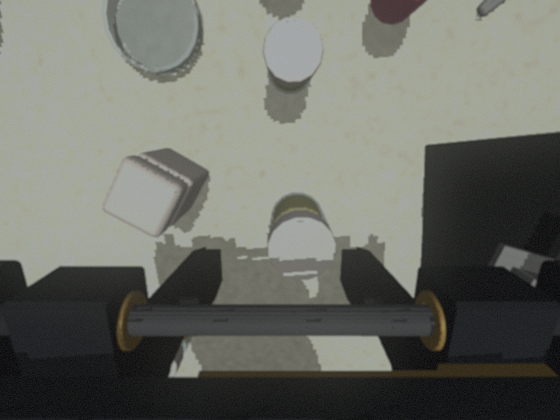

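The wrist view shows the jar cap at (301,249), where my estimate projects. I'll centre, descend and grip.

move_arm(increments=[3,12,0,0,0,0.9,-0.45,0,3,0,0,0,0,-0.45,0,0,25,0,0,0,-0.45,0,0,20,0,0,0,-0.45,0,0,3,0,0,0,-0.45,0,0,0,0,0,0,1,0,0,0,0,0,0,1,0,0,0,0,0,0,1,0,0,0,0,0,0,1])

```text
time: 5.7
tcp_pos: [0.5495, 0.2492, 0.0579]
eef_rot: [-0.007, 0.999, -0.043, 0.009]
ft_force: [0.7, 0.2, -0.5]
opening: 0.0389
```

```bash
python3 -c "
from h import *
go([*tin(-.0552),.2],85.3)"
```

```text
t 5.7 tcp [0.5495 0.2492 0.0579] rz -0.2 then shift [ -36.5  465.3 -149.4] tilt fix rx,ry [-0.81 -1.02] open 0.0389 F [ 0.7  0.2 -0.5] j7 -2.12
```

move_arm(increments=[0,0,-20,0,0,0,1,0,0,-50,0,0,0,1,0,0,-50,0,0,0,1,0,0,-30,0,0,0,1,0,0,0,0,0,0,1])

```text
time: 6.32
tcp_pos: [0.5469, 0.247, 0.2173]
eef_rot: [-0.007, 0.999, -0.043, 0.011]
ft_force: [-0.4, -1.1, -1.3]
opening: 0.0393
```

```bash
python3 -c "
from h import *
for i in range(2):
  go([*tin(-.0552),.2],85.3)
  c=ctrl.camera('wrist')
print(np.round(c['xyz'],4),tcp()[1].round(3).tolist());p,Rm,s=tcp();print((Rm.T@(np.array(c['xyz'])-p)).round(4))
crop(c,180,190,420,330,3.2,'pics/w2.png')"
```

```text
t 6.33 tcp [0.5469 0.247  0.2173] rz -0.2 then shift [-36.9 465.1   9.4] tilt fix rx,ry [-0.89 -1.17] open 0.0393 F [-0.4 -1.1 -1.3] j7 -2.12
t 6.38 tcp [0.5461 0.2467 0.2159] rz -0.2 then shift [-36.1 464.6   8.7] tilt fix rx,ry [-0.81 -1.04] open 0.0393 F [ 0.3 -0.2 -0.9] j7 -2.12
[0.6151 0.2383 0.3437] [[0.996, -0.085, 0.017], [-0.085, -0.996, 0.011], [0.016, -0.013, -1.0]]
[ 0.0722  0.0004 -0.1283]
```

View pics/w2.png

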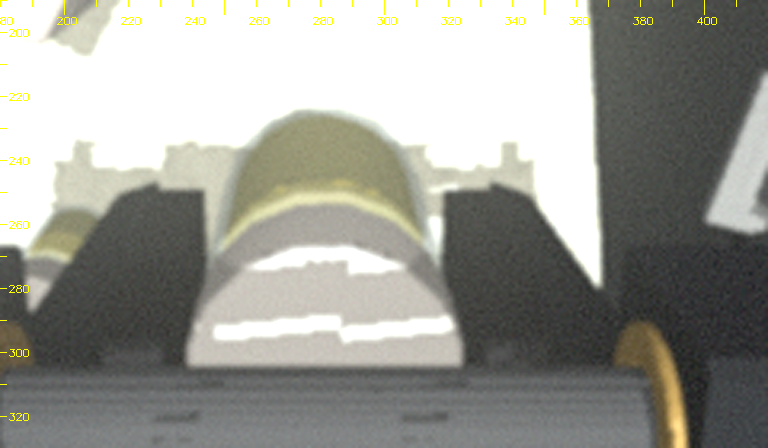

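```bash
cat >> h.py <<'E'
def inhand(c,p,h):
    "pixel p of wrist camera c -> tool-frame xy at height h above tcp (tool z=-h), mm"
    q,Rm,s=tcp();o=Rm.T@(np.array(c["xyz"])-q);d=Rm.T@ray(c,p);return ((o+d*(-h-o[2])/d[2])*1000).round(1)
E
python3 -c "
from h import *
c=ctrl.camera('wrist')
print(inhand(c,(282,266),.008),inhand(c,(280,224),-.058),inhand(c,(282,266),.006))"
```

```text
[12.2  1.  -8. ] [ 9.4 -0.1 58. ] [11.2  1.  -6. ]
```

move_arm(increments=[0,30,0,-0.8,-1,0,1,-3,60,0,0,0,0,1,-3,60,0,0,0,0,1,-4,60,0,0,0,0,1,-4,60,0,0,0,0,1,-4,60,0,0,0,0,1,-4,60,0,0,0,0,1,-4,40,0,0,0,0,1,0,15,0,0,0,0,1,0,0,0,0,0,0,1])

```text
time: 7.72
tcp_pos: [0.4732, -0.2051, 0.2]
eef_rot: [0.0, 0.999, -0.04, -0.015]
ft_force: [0.8, 0.8, -0.8]
opening: 0.0387
```

```bash
python3 -c "
from h import *
go([*tin(-.0467),.15],85.3)"
```

```text
t 7.72 tcp [ 0.4732 -0.2051  0.2   ] rz 0.1 then shift [ 9.7  8.1 49.7] tilt fix rx,ry [0.1  1.75] open 0.0387 F [ 0.8  0.8 -0.8] j7 -1.41
```

move_arm(increments=[10,8,20,0,1.7,0,1,2,3,20,0,0,0,1,0,0,10,0,0,0,1,0,0,0,0,0,0,1])

```text
time: 8.22
tcp_pos: [0.4866, -0.2072, 0.1473]
eef_rot: [-0.002, 0.999, -0.034, -0.0]
ft_force: [0.8, -0.3, -0.9]
opening: 0.0391
```

```bash
python3 -c "
from h import *
go([*tin(-.0467),.089],85.3)
c=ctrl.camera('wrist')
a=tin(-.08,-.024);b=tin(-.08,.024);d=tin(.08,.024);e=tin(.08,-.024)
print(inhand(c,(282,266),.006))
im=c['pixels'][:,:,::-1].copy()
z=.056
q=proj(c,[[*k,z] for k in (a,b,d,e)]);cv2.polylines(im,[np.int32(q)],True,(0,0,255),1)
im=cv2.convertScaleAbs(im,alpha=1.4);cv2.imwrite('pics/w3.png',im);print(q)"
```

```text
t 8.22 tcp [ 0.4866 -0.2072  0.1473] rz 0.9 then shift [-5.4  7.5 58.3] tilt fix rx,ry [-0.28  0.05] open 0.0391 F [ 0.8 -0.3 -0.9] j7 -1.41
[11.1  1.2 -6. ]
[[318.61387372 267.58804776]
 [258.7513381  266.6688607 ]
 [257.32904641  43.92542293]
 [330.95781594  45.08451054]]
```

View pics/w3.png

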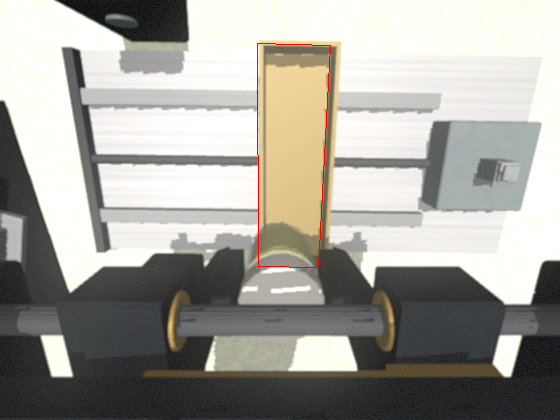

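```bash
python3 -c "
from h import *
c=ctrl.camera('wrist');im=c['pixels'].astype(int)
for v in (70,120,170,220):
  print(v,[ (u,im[v,u].tolist()) for u in list(range(252,272,2))+list(range(322,346,2))])
print('col295',[(v,im[v,295].tolist()) for v in range(36,66,2)])
"
```

```text
70 [(252, [187, 185, 183]), (254, [187, 184, 182]), (256, [187, 185, 184]), (258, [183, 177, 167]), (260, [170, 153, 116]), (262, [163, 147, 109]), (264, [108, 98, 76]), (266, [161, 144, 107]), (268, [170, 152, 111]), (270, [172, 154, 116]), (322, [169, 151, 108]), (324, [168, 149, 108]), (326, [172, 153, 111]), (328, [163, 147, 108]), (330, [99, 90, 68]), (332, [79, 75, 62]), (334, [105, 95, 73]), (336, [169, 150, 110]), (338, [169, 152, 116]), (340, [180, 176, 166]), (342, [182, 180, 178]), (344, [182, 181, 177])]
120 [(252, [190, 187, 184]), (254, [187, 185, 182]), (256, [187, 184, 184]), (258, [167, 165, 158]), (260, [168, 151, 114]), (262, [160, 142, 104]), (264, [106, 96, 74]), (266, [158, 141, 104]), (268, [168, 151, 109]), (270, [167, 149, 107]), (322, [165, 146, 105]), (324, [158, 141, 101]), (326, [113, 101, 77]), (328, [75, 69, 53]), (330, [78, 70, 56]), (332, [139, 124, 90]), (334, [162, 144, 103]), (336, [172, 160, 140]), (338, [183, 179, 177]), (340, [182, 179, 176]), (342, [180, 177, 174]), (344, [180, 176, 175])]
170 [(252, [184, 182, 179]), (254, [182, 180, 177]), (2
[... 619 characters left out ...]
[104, 95, 71]), (266, [144, 126, 92]), (268, [160, 141, 101]), (270, [157, 139, 99]), (322, [81, 72, 56]), (324, [73, 65, 53]), (326, [123, 108, 80]), (328, [154, 137, 96]), (330, [143, 135, 118]), (332, [137, 140, 135]), (334, [138, 139, 135]), (336, [141, 143, 137]), (338, [135, 138, 133]), (340, [138, 141, 136]), (342, [139, 140, 136]), (344, [138, 140, 137])]
col295 [(36, [190, 194, 179]), (38, [191, 194, 181]), (40, [188, 190, 171]), (42, [175, 160, 123]), (44, [172, 153, 113]), (46, [137, 121, 90]), (48, [79, 74, 59]), (50, [82, 76, 61]), (52, [80, 76, 61]), (54, [89, 82, 65]), (56, [112, 101, 77]), (58, [113, 102, 80]), (60, [115, 105, 79]), (62, [112, 100, 75]), (64, [113, 103, 79])]
```

```bash
python3 -c "
from h import *
c=ctrl.camera('wrist')
for z in (.056,.059):
  m=[]
  for v,a,b in ((70,258.5,339.7),(120,258.5,336.3),(170,258.5,333),(220,259,330.3)):
    A=plane(c,(a,v),z);B=plane(c,(b,v),z);m.append((A+B)/2);print(v,np.linalg.norm(A-B).round(4),m[-1].round(4))
  d=m[0]-m[-1];print(z,np.degrees(np.arctan2(d[1],d[0])))
  e=plane(c,(297,41),z);print('far edge',e.round(4))
for z in (.062,.066):
  print(plane(c,(507,169),z).round(4))
"
```

```text
70 0.0543 [ 0.5923 -0.2277  0.056 ]
120 0.0544 [ 0.5603 -0.2249  0.056 ]
170 0.0545 [ 0.5255 -0.2219  0.056 ]
220 0.0547 [ 0.4872 -0.219   0.056 ]
0.056 -4.765442564694721
far edge [ 0.6097 -0.2272  0.056 ]
70 0.0536 [ 0.5918 -0.2275  0.059 ]
120 0.0536 [ 0.5603 -0.2247  0.059 ]
170 0.0537 [ 0.5259 -0.2218  0.059 ]
220 0.0539 [ 0.4881 -0.2189  0.059 ]
0.059 -4.765442564694713
far edge [ 0.609  -0.2271  0.059 ]
[ 0.5171 -0.3715  0.062 ]
[ 0.5179 -0.3686  0.066 ]
```

```bash
sed -i 's/^TIN=.*/TIN=np.array([.5268,-.2213]);TA=-4.75/' h.py; python3 -c "
from h import *
go([*tin(-.0467),.095],85.3)"
```

```text
t 8.38 tcp [ 0.4871 -0.2085  0.1485] rz 0.8 then shift [-6.2  9.6 53.4] tilt fix rx,ry [-0.21 -0.09] open 0.0391 F [-0.5  0.3 -0.3] j7 -1.41
```

move_arm(increments=[-4,6,0,0,0,0.8,1,-3,5,10,0,0,0,1,0,2,10,0,0,0,1,0,0,0,0,0,0,1])

```text
time: 8.88
tcp_pos: [0.4787, -0.2226, 0.1282]
eef_rot: [-0.001, 0.999, -0.042, 0.002]
ft_force: [0.1, -0.2, -0.2]
opening: 0.0391
```

```bash
python3 -c "
from h import *
go([*tin(-.0467),.089],85.3)"
```

```text
t 8.88 tcp [ 0.4787 -0.2226  0.1282] rz -0.2 then shift [ 1.  -5.2 39.2] tilt fix rx,ry [-0.15 -0.18] open 0.0391 F [ 0.1 -0.2 -0.2] j7 -1.4
```

move_arm(increments=[1,-3,0,0,0,0,1,0,-2,5,0,0,0,1,0,0,15,0,0,0,1,0,0,8,0,0,0,1,0,0,4,0,0,0,1,0,0,0,0,0,0,1])

```text
time: 9.62
tcp_pos: [0.4806, -0.2166, 0.0933]
eef_rot: [-0.002, 0.999, -0.042, 0.001]
ft_force: [-0.2, 1.0, -0.4]
opening: 0.039
```

```bash
python3 -c "
from h import *
go([*tin(-.0467),.089],85.3)"
```

```text
t 9.62 tcp [ 0.4806 -0.2166  0.0933] rz -0.1 then shift [-0.3  0.9  4.3] tilt fix rx,ry [-0.19 -0.15] open 0.039 F [-0.2  1.  -0.4] j7 -1.41
```

move_arm(increments=[0,1,2,0,0,0,1,0,0,2,0,0,0,1,0,0,1,0,0,0,1])

```text
time: 10.0
tcp_pos: [0.4809, -0.218, 0.0885]
eef_rot: [-0.001, 0.999, -0.042, 0.002]
ft_force: [0.3, -0.4, -1.2]
opening: 0.0393
```

move_arm(increments=[0,0,1.5,0,0,0,1,0,0,1.5,0,0,0,1,0,0,0,0,0,0,1])

```text
time: 10.38
tcp_pos: [0.481, -0.218, 0.0886]
eef_rot: [-0.001, 0.999, -0.042, 0.003]
ft_force: [0.2, -0.5, -1.0]
opening: 0.039
```

move_arm(increments=[0,0,3,0,0,0,1,0,0,3,0,0,0,1])

```text
time: 10.62
tcp_pos: [0.4808, -0.2177, 0.0875]
eef_rot: [-0.0, 0.999, -0.042, 0.003]
ft_force: [-5.7, 2.9, 40.9]
opening: 0.0391
```

Contact with the tin floor: release and lift.

move_arm(increments=[0,0,-1,0,0,0,1,0,0,0,0,0,0,-0.3,0,0,0,0,0,0,-0.3,0,0,0,0,0,0,-0.3,0,0,-20,0,0,0,-0.3,0,0,-40,0,0,0,-0.3,0,0,-40,0,0,0,-0.45])

```text
time: 11.5
tcp_pos: [0.4784, -0.217, 0.1873]
eef_rot: [-0.002, 0.999, -0.042, -0.0]
ft_force: [0.4, -0.3, 0.3]
opening: 0.0634
```

```bash
python3 -c "
from h import *
go([.5762,.3383,.2],52.5)"
```

```text
t 11.5 tcp [ 0.4784 -0.217   0.1873] rz 32.7 then shift [-260.5 -500.1  -10.7] tilt fix rx,ry [-0.2   0.06] open 0.0634 F [ 0.4 -0.3  0.3] j7 -1.39
```

move_arm(increments=[0,-20,-10,0,0,-9.6,-0.45,0,-50,0,0,0,-9.6,-0.45,0,-50,0,0,0,-9.6,-0.45,0,-40,0,0,0,-9.6,-0.45,0,0,0,0,0,-9.6,-0.45,0,0,0,0,0,-9.6,-0.45])

```text
time: 12.25
tcp_pos: [0.4475, -0.0589, 0.1997]
eef_rot: [0.001, 0.888, 0.459, 0.003]
ft_force: [-0.4, -0.3, -0.2]
opening: 0.0639
```

```bash
python3 -c "
from h import *
go([.5762,.3383,.2],142.5)"
```

```text
t 12.25 tcp [ 0.4475 -0.0589  0.1997] rz 2.1 then shift [ 393.5 -139.7    0.8] tilt fix rx,ry [ 0.26 -0.25] open 0.0639 F [-0.4 -0.3 -0.2] j7 -0.99
```

move_arm(increments=[40,-14,0,0,0,2,-0.45,55,-20,0,0,0,0,-0.45,55,-20,0,0,0,0,-0.45,55,-20,0,0,0,0,-0.45,55,-20,0,0,0,0,-0.45,55,-20,0,0,0,0,-0.45,40,-14,10,0,0,0,-0.45,25,-8,20,0,0,0,-0.45,0,0,10,0,0,0,-0.45,0,0,0,0,0,0,-0.45])

```text
time: 13.5
tcp_pos: [0.5723, 0.3336, 0.1537]
eef_rot: [0.001, 0.898, 0.44, -0.001]
ft_force: [0.6, -0.8, 0.1]
opening: 0.0643
```

```bash
python3 -c "
from h import *
go([.5762,.3383,.11],142.5)"
```

```text
t 13.5 tcp [0.5723 0.3336 0.1537] rz -0.3 then shift [ 6.2  0.2 43.7] tilt fix rx,ry [0.08 0.14] open 0.0643 F [ 0.6 -0.8  0.1] j7 -1.48
```

move_arm(increments=[4,0,0,0,0,0,-0.45,2,0,30,0,0,0,-0.45,0,0,40,0,0,0,-0.45,0,0,20,0,0,0,-0.45,0,0,5,0,0,0,-0.45,0,0,0,0,0,0,-0.45])

```text
time: 14.25
tcp_pos: [0.5812, 0.3339, 0.0622]
eef_rot: [0.002, 0.9, 0.437, 0.003]
ft_force: [-0.4, -0.1, 0.0]
opening: 0.064
```

```bash
python3 -c "
from h import *
go([.5762,.3383,.054],142.5)"
```

```text
t 14.25 tcp [0.5812 0.3339 0.0622] rz -0.7 then shift [ 0.4 -6.8  8.2] tilt fix rx,ry [ 0.4  -0.21] open 0.064 F [-0.4 -0.1  0. ] j7 -1.51
```

move_arm(increments=[0,-4,2,0,0,-0.7,-0.45,0,-3,4,0,0,0,-0.45,0,0,2,0,0,0,-0.45,0,0,0,0,0,0,1,0,0,0,0,0,0,1,0,0,0,0,0,0,1,0,0,0,0,0,0,1])

```text
time: 15.12
tcp_pos: [0.577, 0.3398, 0.0569]
eef_rot: [0.002, 0.897, 0.442, 0.006]
ft_force: [0.1, 0.4, -0.2]
opening: 0.0361
```

```bash
python3 -c "
from h import *
go([.5762,.3383,.2],142.5)
"
```

```text
t 15.12 tcp [0.577  0.3398 0.0569] rz 0.0 then shift [  -0.4    1.5 -143.1] tilt fix rx,ry [ 0.49 -0.49] open 0.0361 F [ 0.1  0.4 -0.2] j7 -1.52
```

move_arm(increments=[0,0,-30,0,0,0,1,0,0,-50,0,0,0,1,0,0,-50,0,0,0,1,-40,15,-15,0,0,0,1,-55,20,0,0,0,0,1,-55,20,0,0,0,0,1,-55,20,0,0,0,0,1,-50,18,0,0,0,0,1,-40,15,0,0,0,9.5,1,-30,10,0,0,0,9.5,1])

```text
time: 16.38
tcp_pos: [0.4638, 0.0047, 0.2034]
eef_rot: [0.0, 0.958, 0.285, 0.007]
ft_force: [0.5, 0.0, -1.3]
opening: 0.0355
```

```bash
python3 -c "
from h import *
go([*tin(-.0124),.2],85.25)
"
```

```text
t 16.38 tcp [0.4638 0.0047 0.2034] rz 37.9 then shift [ 69.  220.    5.4] tilt fix rx,ry [ 0.27 -0.8 ] open 0.0355 F [ 0.5  0.  -1.3] j7 -1.35
```

move_arm(increments=[0,0,0,0,0,9.5,1,0,0,0,0,0,9.5,1,0,0,0,0,0,9.5,1,0,0,0,0,0,9,1,20,50,0,0,0,0,1,20,60,0,0,0,0,1,20,60,0,0,0,0,1,8,30,20,0,0,0,1,0,5,20,0,0,0,1,0,0,0,0,0,0,1])

```text
time: 17.62
tcp_pos: [0.5122, -0.2142, 0.1633]
eef_rot: [-0.001, 0.999, -0.05, 0.008]
ft_force: [-0.7, -0.3, -0.8]
opening: 0.0361
```

```bash
python3 -c "
from h import *
go([*tin(-.0124),.14],85.25)
"
```

```text
t 17.62 tcp [ 0.5122 -0.2142  0.1633] rz -1.0 then shift [ 2.3  5.9 23.3] tilt fix rx,ry [-0.19 -0.93] open 0.0361 F [-0.7 -0.3 -0.8] j7 -1.43
```

move_arm(increments=[2,4,0,0,-0.9,-1,1,0,2,0,0,0,0,1,0,0,15,0,0,0,1,0,0,15,0,0,0,1,0,0,5,0,0,0,1,0,0,0,0,0,0,1])

```text
time: 18.38
tcp_pos: [0.515, -0.2179, 0.1275]
eef_rot: [-0.002, 0.999, -0.039, 0.001]
ft_force: [-0.9, 0.2, -0.4]
opening: 0.0363
```

```bash
python3 -c "
from h import *
go([*tin(-.0124),.09],85.25)
"
```

```text
t 18.38 tcp [ 0.515  -0.2179  0.1275] rz 0.3 then shift [-0.4  2.6 37.4] tilt fix rx,ry [-0.24 -0.07] open 0.0363 F [-0.9  0.2 -0.4] j7 -1.42
```

move_arm(increments=[0,3,5,0,0,0,1,0,0,15,0,0,0,1,0,0,10,0,0,0,1,0,0,5,0,0,0,1,0,0,0,0,0,0,1])

```text
time: 19.0
tcp_pos: [0.5148, -0.2211, 0.0899]
eef_rot: [-0.002, 0.999, -0.039, 0.001]
ft_force: [0.6, 0.5, -1.2]
opening: 0.0358
```

move_arm(increments=[0,0,2,0,0,0,1,0,0,0,0,0,0,-0.3,0,0,0,0,0,0,-0.3,0,0,0,0,0,0,-0.3,0,0,-20,0,0,0,-0.3,0,0,-40,0,0,0,-0.3,0,0,-50,0,0,0,-0.3,0,-30,0,0,0,0,-0.3])

```text
time: 20.0
tcp_pos: [0.5175, -0.1942, 0.2023]
eef_rot: [-0.001, 0.999, -0.041, 0.002]
ft_force: [0.1, 0.5, -0.9]
opening: 0.0573
```

```bash
python3 -c "
from h import *
go([.4631,.3529,.15],85.25)
c=ctrl.camera('wrist');crop(c,180,0,420,260,2.3,'pics/w4.png')
"
```

```text
t 20.0 tcp [ 0.5175 -0.1942  0.2023] rz -0.0 then shift [ -99.7 -540.6   52.9] tilt fix rx,ry [-0.11 -0.24] open 0.0573 F [ 0.1  0.5 -0.9] j7 -1.45
```

View pics/w4.png

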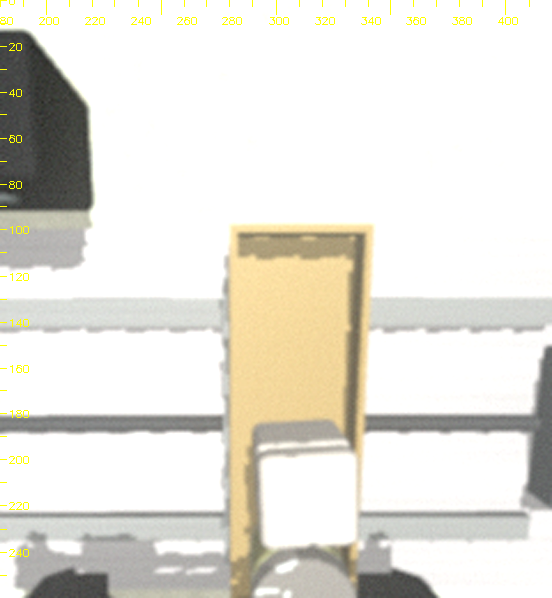

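Jar (313,255) and bottle (313,215) stand in the tin. Next the vial at (158,235) in the top view.

move_arm(increments=[0,-40,0,0,0,0,-0.36,-5,-60,0,0,0,0,-0.36,-10,-60,0,0,0,0,-0.36,-10,-60,0,0,0,0,-0.36,-15,-60,0,0,0,0,-0.36,-15,-60,0,0,0,0,-0.36,-15,-60,0,0,0,0,-0.36,-15,-60,0,0,0,0,-0.36,-10,-40,0,0,0,0,-0.36,-5,-20,0,0,0,0,-0.36])

```text
time: 21.3
tcp_pos: [0.4561, 0.3505, 0.2034]
eef_rot: [-0.004, 0.999, -0.037, 0.002]
ft_force: [0.1, -0.3, 0.2]
opening: 0.06
```

```bash
python3 -c "
from h import *
go([.4631,.3529,.11],85.25)
"
```

```text
t 21.3 tcp [0.4561 0.3505 0.2034] rz 0.5 then shift [ 6.5 -2.2 93.5] tilt fix rx,ry [-0.48 -0.16] open 0.06 F [ 0.1 -0.3  0.2] j7 -2.31
```

move_arm(increments=[4,-1,20,-0.4,0,0.5,-0.36,3,-1,40,0,0,0,-0.36,0,0,30,0,0,0,-0.36,0,0,5,0,0,0,-0.36,0,0,0,0,0,0,-0.36])

```text
time: 21.92
tcp_pos: [0.4644, 0.3479, 0.102]
eef_rot: [0.002, 0.999, -0.043, 0.001]
ft_force: [0.3, -0.3, -0.1]
opening: 0.0599
```

```bash
python3 -c "
from h import *
go([.4631,.3529,.054],85.25)
c=ctrl.camera('wrist');print(ctrl.recognise('wrist','vial_a_mid'),proj(c,[[.4631,.3529,.062],[.4631,.3529,.031]]))
"
```

```text
t 21.93 tcp [0.4644 0.3479 0.102 ] rz -0.1 then shift [-1.8 -5.1 48. ] tilt fix rx,ry [ 0.26 -0.09] open 0.0599 F [ 0.3 -0.3 -0.1] j7 -2.31
[{'point': [273.7, 240.3], 'conf': 0.62}, {'point': [303.7, 340.4], 'conf': 0.52}, {'point': [543.5, 178.7], 'conf': 0.26}] [[271.12858262 250.80847377]
 [272.26683946 232.85592129]]
```

Matches (273,240 visible centre). Correct, descend, grip.

move_arm(increments=[-2,-4,5,0,0,0,-0.36,0,-1,20,0,0,0,-0.36,0,0,18,0,0,0,-0.36,0,0,4,0,0,0,-0.36,0,0,0,0,0,0,1,0,0,0,0,0,0,1,0,0,0,0,0,0,1,0,0,0,0,0,0,1])

```text
time: 23.02
tcp_pos: [0.4643, 0.3549, 0.0546]
eef_rot: [0.0, 0.999, -0.042, 0.003]
ft_force: [-0.4, -0.2, -0.6]
opening: 0.029
```

```bash
python3 -c "
from h import *
go([.4631,.3529,.2],85.25)
go([*tin(.026),.2],85.25)
"
```

```text
t 23.02 tcp [0.4643 0.3549 0.0546] rz -0.1 then shift [  -0.2    2.1 -145.4] tilt fix rx,ry [ 0.01 -0.32] open 0.029 F [-0.4 -0.2 -0.6] j7 -2.31
t 23.02 tcp [0.4643 0.3549 0.0546] rz -0.1 then shift [ 136.8  569.1 -144.5] tilt fix rx,ry [ 0.01 -0.32] open 0.029 F [-0.4 -0.2 -0.6] j7 -2.31
```

move_arm(increments=[0,0,-30,0,0,0,1,0,0,-50,0,0,0,1,0,0,-50,0,0,0,1,10,30,-15,0,0,0,1,15,55,0,0,0,0,1,15,60,0,0,0,0,1,15,60,0,0,0,0,1,15,60,0,0,0,0,1,15,60,0,0,0,0,1,10,60,0,0,0,0,1])

```text
time: 24.28
tcp_pos: [0.5305, -0.0371, 0.2063]
eef_rot: [-0.004, 0.999, -0.035, 0.007]
ft_force: [0.8, -0.3, -0.1]
opening: 0.0291
```

```bash
python3 -c "
from h import *
go([*tin(.026),.17],85.25)
"
```

```text
t 24.27 tcp [ 0.5305 -0.0371  0.2063] rz 0.7 then shift [ 37.1 184.1  35.4] tilt fix rx,ry [-0.43 -0.81] open 0.0291 F [ 0.8 -0.3 -0.1] j7 -1.69
```

move_arm(increments=[12,50,0,0,0,0.7,1,12,55,0,0,0,0,1,10,45,0,0,0,0,1,3,20,15,0,0,0,1,0,3,15,0,0,0,1,0,0,5,0,0,0,1,0,0,0,0,0,0,1])

```text
time: 25.15
tcp_pos: [0.5524, -0.2186, 0.168]
eef_rot: [-0.004, 0.999, -0.044, 0.006]
ft_force: [0.6, 0.0, -0.1]
opening: 0.0292
```

```bash
python3 -c "
from h import *
go([*tin(.026),.13],85.25)
"
```

```text
t 25.15 tcp [ 0.5524 -0.2186  0.168 ] rz -0.2 then shift [ 0.3  5.2 37.9] tilt fix rx,ry [-0.53 -0.72] open 0.0292 F [ 0.6  0.  -0.1] j7 -1.42
```

move_arm(increments=[0,4,10,-0.5,-0.7,0,1,0,1,20,0,0,0,1,0,0,10,0,0,0,1,0,0,0,0,0,0,1])

```text
time: 25.65
tcp_pos: [0.5538, -0.2194, 0.1268]
eef_rot: [-0.0, 0.999, -0.04, 0.0]
ft_force: [0.5, -0.4, -1.2]
opening: 0.0292
```

```bash
python3 -c "
from h import *
go([*tin(.026),.088],85.25)
"
```

```text
t 25.65 tcp [ 0.5538 -0.2194  0.1268] rz 0.1 then shift [-0.8  4.1 38.8] tilt fix rx,ry [-0.05 -0.04] open 0.0292 F [ 0.5 -0.4 -1.2] j7 -1.42
```

move_arm(increments=[0,3,5,0,0,0,1,0,1,15,0,0,0,1,0,0,12,0,0,0,1,0,0,6,0,0,0,1,0,0,0,0,0,0,1])

```text
time: 26.28
tcp_pos: [0.554, -0.2239, 0.0868]
eef_rot: [-0.0, 0.999, -0.04, 0.001]
ft_force: [-0.6, 1.3, 0.3]
opening: 0.0295
```

move_arm(increments=[0,0,1,0,0,0,1,0,0,0,0,0,0,-0.3,0,0,0,0,0,0,-0.3,0,0,0,0,0,0,-0.3,0,0,-20,0,0,0,-0.3,0,0,-40,0,0,0,-0.3,0,0,-50,0,0,0,-0.3,0,-40,0,0,0,0,-0.36,0,-50,0,0,0,0,-0.36])

```text
time: 27.4
tcp_pos: [0.5619, -0.1383, 0.2009]
eef_rot: [0.002, 0.999, -0.045, 0.003]
ft_force: [0.4, 0.3, 0.2]
opening: 0.0599
```

```bash
python3 -c "
from h import *
go([.6452,.2506,.2],85.25)
"
```

```text
t 27.4 tcp [ 0.5619 -0.1383  0.2009] rz -0.4 then shift [  50.9 -394.4    0. ] tilt fix rx,ry [ 0.18 -0.37] open 0.0599 F [0.4 0.3 0.2] j7 -1.55
```

move_arm(increments=[6,-55,0,0,0,-0.4,-0.36,7,-55,0,0,0,0,-0.36,8,-58,0,0,0,0,-0.36,8,-58,0,0,0,0,-0.36,8,-58,0,0,0,0,-0.36,7,-50,0,0,0,0,-0.36,7,-40,10,0,0,0,-0.36,2,-10,20,0,0,0,-0.36,0,0,20,0,0,0,-0.36,0,0,0,0,0,0,-0.36])

```text
time: 28.65
tcp_pos: [0.6484, 0.2539, 0.149]
eef_rot: [0.002, 0.999, -0.04, 0.004]
ft_force: [-0.8, -0.2, 0.1]
opening: 0.06
```

```bash
python3 -c "
from h import *
go([.6452,.2506,.11],85.25)
c=ctrl.camera('wrist');print(ctrl.recognise('wrist','vial_a_mid'),proj(c,[[.6452,.2506,.062],[.6452,.2506,.031]]))
"
```

```text
t 28.65 tcp [0.6484 0.2539 0.149 ] rz 0.2 then shift [-3.2  3.4 39. ] tilt fix rx,ry [ 0.18 -0.49] open 0.06 F [-0.8 -0.2  0.1] j7 -2.08
[{'point': [476.0, 114.6], 'conf': 0.68}] [[284.11386737 227.5718053 ]
 [283.58338627 215.7626519 ]]
```

```bash
python3 -c "
from h import *
c=ctrl.camera('wrist');im=c['pixels'].astype(int)
for v in (205,220,235,245): print(v,[im[v,u].tolist() for u in range(244,330,8)])
"
```

```text
205 [[158, 163, 152], [156, 158, 141], [158, 163, 149], [155, 158, 144], [102, 101, 75], [111, 110, 94], [107, 105, 84], [145, 149, 140], [157, 161, 150], [157, 162, 157], [156, 160, 145]]
220 [[156, 160, 149], [157, 159, 144], [155, 156, 142], [122, 123, 117], [155, 159, 156], [159, 162, 158], [157, 161, 157], [158, 161, 156], [154, 158, 151], [158, 161, 146], [156, 160, 145]]
235 [[157, 159, 145], [156, 161, 145], [158, 162, 148], [148, 150, 139], [157, 160, 154], [156, 161, 156], [158, 162, 156], [155, 159, 152], [157, 161, 144], [147, 150, 137], [122, 121, 111]]
245 [[117, 118, 108], [132, 133, 124], [132, 134, 124], [120, 121, 110], [148, 148, 138], [144, 144, 137], [143, 145, 135], [122, 123, 113], [106, 107, 96], [111, 110, 100], [109, 109, 97]]
```

The white cap spans about 268–304 at row 220, with the olive glass above it, as predicted (284). This is the right vial.

move_arm(increments=[-3,3,20,0,0,0,-0.36,0,0,20,0,0,0,-0.36,0,0,5,0,0,0,-0.36,0,0,0,0,0,0,-0.36])

```text
time: 29.3
tcp_pos: [0.6507, 0.25, 0.1088]
eef_rot: [-0.0, 0.999, -0.042, 0.01]
ft_force: [-0.0, -0.1, -0.2]
opening: 0.06
```

```bash
python3 -c "
from h import *
go([.6452,.2506,.054],85.25)
"
```

```text
t 29.3 tcp [0.6507 0.25   0.1088] rz -0.1 then shift [-6.6 -0.1 54.7] tilt fix rx,ry [-0.08 -1.11] open 0.06 F [-0.  -0.1 -0.2] j7 -2.08
```

move_arm(increments=[-4,0,5,0,-1.1,0,-0.36,-2,0,20,0,0,0,-0.36,0,0,20,0,0,0,-0.36,0,0,6,0,0,0,-0.36,0,0,0,0,0,0,-0.36])

```text
time: 29.92
tcp_pos: [0.6445, 0.251, 0.0542]
eef_rot: [-0.001, 0.999, -0.042, -0.0]
ft_force: [-0.4, 0.8, -1.0]
opening: 0.0595
```

```bash
python3 -c "
from h import *
go([.6452,.2506,.054],85.25)
"
```

```text
t 29.93 tcp [0.6445 0.251  0.0542] rz -0.0 then shift [0.7 0.3 0.2] tilt fix rx,ry [-0.11  0.06] open 0.0595 F [-0.4  0.8 -1. ] j7 -2.07
```

move_arm(increments=[0,0,0,0,0,0,1,0,0,0,0,0,0,1,0,0,0,0,0,0,1,0,0,0,0,0,0,1,0,0,-30,0,0,0,1,0,0,-50,0,0,0,1,0,0,-50,0,0,0,1,-2,40,-15,0,0,0,1,-3,55,0,0,0,0,1,-3,58,0,0,0,0,1])

```text
time: 31.18
tcp_pos: [0.6248, 0.1033, 0.2051]
eef_rot: [-0.004, 0.999, -0.036, 0.002]
ft_force: [0.7, -0.5, 0.2]
opening: 0.0293
```

```bash
python3 -c "
from h import *
go([*tin(.0608),.2],85.25)
"
```

```text
t 31.18 tcp [0.6248 0.1033 0.2051] rz 0.6 then shift [-10.  331.6   2.4] tilt fix rx,ry [-0.47 -0.24] open 0.0293 F [ 0.7 -0.5  0.2] j7 -1.88
```

move_arm(increments=[-2,55,0,0,0,0.6,1,-2,58,0,0,0,0,1,-2,58,0,0,0,0,1,-2,58,0,0,0,0,1,-1,50,0,0,0,0,1,-1,35,10,0,0,0,1,0,10,15,0,0,0,1,0,0,10,0,0,0,1,0,0,0,0,0,0,1])

```text
time: 32.3
tcp_pos: [0.586, -0.2323, 0.1677]
eef_rot: [-0.003, 0.999, -0.044, 0.004]
ft_force: [0.3, 0.5, 0.1]
opening: 0.0293
```

```bash
python3 -c "
from h import *
go([*tin(.0608),.13],85.25)
"
```

```text
t 32.3 tcp [ 0.586  -0.2323  0.1677] rz -0.3 then shift [ 0.6 -5.8 37.8] tilt fix rx,ry [-0.38 -0.44] open 0.0293 F [0.3 0.5 0.1] j7 -1.4
```

move_arm(increments=[0,-4,10,-0.3,-0.4,-0.2,1,0,-1,20,0,0,0,1,0,0,8,0,0,0,1,0,0,0,0,0,0,1])

```text
time: 32.8
tcp_pos: [0.5893, -0.2194, 0.1287]
eef_rot: [-0.002, 0.999, -0.038, 0.001]
ft_force: [-0.4, -0.1, 0.4]
opening: 0.0293
```

```bash
python3 -c "
from h import *
go([*tin(.0608),.087],85.25)
"
```

```text
t 32.8 tcp [ 0.5893 -0.2194  0.1287] rz 0.4 then shift [-1.5  7.3 41.7] tilt fix rx,ry [-0.25 -0.1 ] open 0.0293 F [-0.4 -0.1  0.4] j7 -1.42
```

move_arm(increments=[-1,5,0,0,0,0,1,0,2,5,0,0,0,1,0,0,10,0,0,0,1,0,0,0,0,0,0,1])

```text
time: 33.3
tcp_pos: [0.5885, -0.2272, 0.1141]
eef_rot: [-0.002, 0.999, -0.038, 0.002]
ft_force: [-0.3, 0.4, -0.3]
opening: 0.029
```

```bash
python3 -c "
from h import *
go([*tin(.0608),.087],85.25)
"
```

```text
t 33.3 tcp [ 0.5885 -0.2272  0.1141] rz 0.4 then shift [-1.3 -0.7 27.1] tilt fix rx,ry [-0.21 -0.23] open 0.029 F [-0.3  0.4 -0.3] j7 -1.41
```

move_arm(increments=[-1,0,5,0,0,0,1,0,0,15,0,0,0,1,0,0,8,0,0,0,1,0,0,0,0,0,0,1])

```text
time: 33.8
tcp_pos: [0.5882, -0.2275, 0.0859]
eef_rot: [-0.001, 0.999, -0.038, 0.003]
ft_force: [-2.6, 1.3, 8.4]
opening: 0.029
```

Floor contact. Release, lift and look from above.

move_arm(increments=[0,0,0,0,0,0,-0.3,0,0,0,0,0,0,-0.3,0,0,0,0,0,0,-0.3,0,0,-20,0,0,0,-0.3,0,0,-40,0,0,0,-0.3,0,0,-50,0,0,0,-0.3,-40,-40,0,0,0,0,-0.36,-40,-50,0,0,0,0,-0.36,-40,-50,0,0,0,0,-0.36,0,0,0,0,0,0,-0.36])

```text
time: 35.05
tcp_pos: [0.4799, -0.0774, 0.2053]
eef_rot: [-0.001, 0.999, -0.038, 0.009]
ft_force: [0.5, -0.2, -0.4]
opening: 0.0601
```

Run:
```python
from h import *
go([.4724,.0763,.2],69.2)
c=ctrl.camera("top");s=ctrl.camera("scene")
a=c["pixels"][140:270,230:450];b=s["pixels"][160:290,70:320]
a=cv2.resize(a,None,fx=3.5,fy=3.5,interpolation=2)[:300*2];b=cv2.resize(b,None,fx=3,fy=3,interpolation=2)
crop(c,235,160,455,270,3.6,"pics/t5.png")
w=ctrl.camera("wrist")
crop(s,80,165,320,250,3.3,"pics/s5.png")
A=cv2.imread("pics/t5.png");B=cv2.imread("pics/s5.png");W=max(A.shape[1],B.shape[1])
f=lambda i:cv2.copyMakeBorder(i,0,0,0,W-i.shape[1],0)
o=np.vstack([f(A),f(B)])[:680];o=cv2.resize(o,None,fx=.88,fy=.88);print(o.shape);cv2.imwrite("pics/m5.png",o)
import pickle;pickle.dump((c,s),open("c5.pkl","wb"))
```

```text
t 35.05 tcp [ 0.4799 -0.0774  0.2053] rz 16.4 then shift [ -61.6 -141.     4.5] tilt fix rx,ry [-0.14 -1.01] open 0.0601 F [ 0.5 -0.2 -0.4] j7 -1.62
(595, 697, 3)
```

View pics/m5.png

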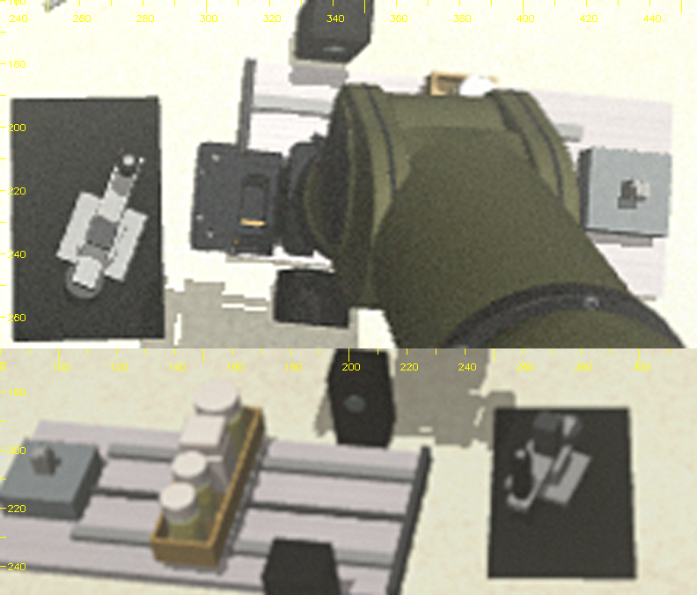

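All four containers stand in the tin (scene ~(155,215)–(180,190)). The crank hasn't moved: boss (267,233), knob (276,211). I'll go to the boss with the jaws across the arm.

move_arm(increments=[0,0,0,0,-1,8.2,-0.36,0,0,0,0,0,8.2,-0.36,-20,-45,0,0,0,0,-0.36,-20,-50,0,0,0,0,-0.36,-15,-35,10,0,0,0,-0.36,-5,-10,30,0,0,0,-0.36,0,0,20,0,0,0,-0.36,0,0,0,0,0,0,-0.36])

```text
time: 36.2
tcp_pos: [0.4991, 0.061, 0.1455]
eef_rot: [-0.001, 0.98, -0.201, 0.013]
ft_force: [-0.1, -0.0, -0.2]
opening: 0.0597
```

Run:
```python
from h import *
go([.4724,.0763,.063],69.2)
w=ctrl.camera("wrist")
im=cv2.convertScaleAbs(w['pixels'][:,:,::-1],alpha=1.8)
for P in [[.4724,.0763,.074],[.5283,.0551,.088]]:
    q=proj(w,P)[0];print(q.round(1));cv2.circle(im,tuple(np.int32(q)),4,(0,0,255),1)
cv2.imwrite("pics/w6.png",im)
```

```text
t 36.2 tcp [0.4991 0.061  0.1455] rz -2.4 then shift [-32.5  -4.3  81.7] tilt fix rx,ry [-0.37 -1.47] open 0.0597 F [-0.1 -0.  -0.2] j7 -2.07
[275.3 272.6]
[270.3 196.4]
```

View pics/w6.png

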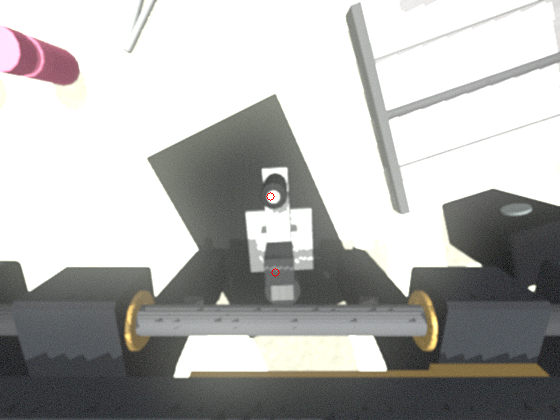

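Run:
```python
from h import *
w=ctrl.camera("wrist")
for ang,b in ((-20.8,(.4724,.0763)),):
    a=np.radians(ang);u=np.array([np.cos(a),np.sin(a)]);v=np.array([-u[1],u[0]])
    for n,dx,dy,z in (("front top",.011,0,.074),("back top",-.011,0,.074),("front bottom",.011,0,.038),("front L",.011,.011,.056),("front R",.011,-.011,.056),("arm tip top",.072,0,.038),("foot front L",.03,.03,.009),("foot front R",.03,-.03,.009)):
        print(n,proj(w,[*(np.array(b)+u*dx+v*dy),z])[0].round(1))
```

```text
front top [274.9 259. ]
back top [276.3 286.4]
front bottom [276.  241.4]
front L [261.4 250.1]
front R [289.5 249. ]
arm tip top [272.4 168.6]
foot front L [243.1 212.1]
foot front R [308.4 209.5]
```

Foot corners in the picture are about 4 px right of my prediction, so the crank lies about 3.5 mm toward its −y. I'll use boss (0.4712, 0.073).

```bash
python3 -c "
from h import *
go([.4712,.073,.063],69.2)"
```

```text
t 36.3 tcp [0.4995 0.061  0.1468] rz -2.4 then shift [-33.   -0.5  82.9] tilt fix rx,ry [-0.45 -1.58] open 0.06 F [ 1.  -0.8 -0. ] j7 -2.07
```

move_arm(increments=[-15,0,0,0,-1.4,-2.4,-0.36,-15,0,0,0,0,0,-0.36,-2,0,20,0,0,0,-0.36,0,0,0,0,0,0,-0.36])

```text
time: 36.8
tcp_pos: [0.468, 0.0733, 0.1287]
eef_rot: [-0.004, 0.984, -0.18, 0.003]
ft_force: [-0.0, 0.0, 0.1]
opening: 0.0601
```

```bash
python3 -c "
from h import *
go([.4712,.073,.063],69.2)"
```

```text
t 36.8 tcp [0.468  0.0733 0.1287] rz 0.1 then shift [ 2.8 -0.3 65.7] tilt fix rx,ry [-0.53 -0.25] open 0.0601 F [-0.   0.   0.1] j7 -2.06
```

move_arm(increments=[2,0,10,-0.5,-0.2,0,-0.36,1,0,25,0,0,0,-0.36,0,0,20,0,0,0,-0.36,0,0,6,0,0,0,-0.36,0,0,0,0,0,0,-0.36])

```text
time: 37.42
tcp_pos: [0.473, 0.073, 0.0676]
eef_rot: [-0.001, 0.984, -0.18, 0.003]
ft_force: [0.2, 0.7, 0.5]
opening: 0.0596
```

```bash
python3 -c "
from h import *
go([.4712,.073,.063],69.2)"
```

```text
t 37.42 tcp [0.473  0.073  0.0676] rz 0.1 then shift [-1.7  0.6  4.6] tilt fix rx,ry [-0.11 -0.27] open 0.0596 F [0.2 0.7 0.5] j7 -2.05
```

move_arm(increments=[-1,0,4,0,0,0,-0.36,0,0,0,0,0,0,1,0,0,0,0,0,0,1,0,0,0,0,0,0,1,0,0,0,0,0,0,1,0,0,0,0,0,0,1])

```text
time: 38.17
tcp_pos: [0.4733, 0.0738, 0.0651]
eef_rot: [-0.001, 0.984, -0.18, 0.004]
ft_force: [0.9, 0.7, -1.8]
opening: 0.0218
```

```bash
python3 -c "
from h import *
go([.4712,.073,.063],69.2)"
```

```text
t 38.17 tcp [0.4733 0.0738 0.0651] rz 0.1 then shift [-1.7  1.5  2.1] tilt fix rx,ry [-0.23 -0.45] open 0.0218 F [ 0.9  0.7 -1.8] j7 -2.05
```

move_arm(increments=[0,0,-20,0,0,0,1,0,0,-50,0,0,0,1,0,0,-50,0,0,0,1,0,0,-15,0,0,0,1,0,0,0,0,0,0,1])

```text
time: 38.8
tcp_pos: [0.4692, 0.073, 0.2011]
eef_rot: [0.0, 0.984, -0.18, -0.0]
ft_force: [-0.1, 0.5, -5.3]
opening: 0.0219
```

Run:
```python
from h import *
go([.4712,.073,.2],69.2)
w=ctrl.camera("wrist");crop(w,180,140,400,300,3.4,"pics/w7.png")
for p in [(275,196)]: print(inhand(w,p,.085-.062))
```

```text
t 38.8 tcp [0.4692 0.073  0.2011] rz 0.1 then shift [ 1.9 -0.7  1.1] tilt fix rx,ry [ 0.05 -0.  ] open 0.0219 F [-0.1  0.5 -5.3] j7 -2.07
[ 47.4  -1.3 -23. ]
```

View pics/w7.png

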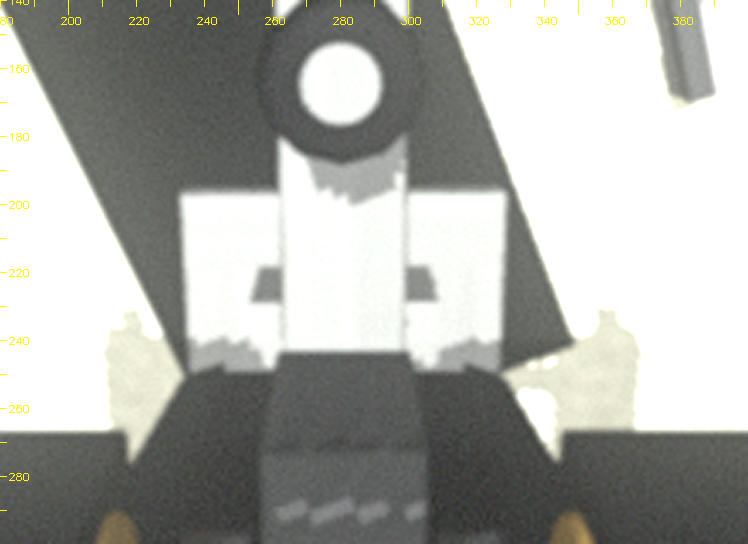

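Run:
```python
from h import *
w=ctrl.camera("wrist")
print("knob top",inhand(w,(280,164),.023))
print("foot L,R",inhand(w,(232.5,196),-.056),inhand(w,(329,196),-.056))
print("boss front top",inhand(w,(281,272),.009),"bottom",inhand(w,(281,243),-.027))
go([*tin(0,-.15),.2],85.25);print(tin(0,-.15))
```

```text
knob top [ 58.8   0.5 -23. ]
foot L,R [ 28.7 -29.6  56. ] [28.7 31.  56. ]
boss front top [10.   0.8 -9. ] bottom [ 8.9  0.8 27. ]
t 38.9 tcp [0.4685 0.0729 0.1998] rz -15.9 then shift [ 82.5 438.4   0.7] tilt fix rx,ry [0.13 0.13] open 0.0219 F [-0.3 -0.3 -5.3] j7 -2.07
[ 0.51437877 -0.37078483]
```

move_arm(increments=[0,0,-5,0,0,-8,1,0,0,0,0,0,-8,1,10,45,0,0,0,0,1,10,55,0,0,0,0,1,12,58,0,0,0,0,1,12,58,0,0,0,0,1,12,58,0,0,0,0,1,12,58,0,0,0,0,1,6,35,0,0,0,0,1,0,0,0,0,0,0,1])

```text
time: 40.15
tcp_pos: [0.5101, -0.3075, 0.1849]
eef_rot: [-0.003, 0.999, -0.034, -0.016]
ft_force: [1.0, 0.4, -5.2]
opening: 0.0219
```

Run:
```python
from h import *
go([*tin(0,-.15),.2],85.25)
```

```text
t 40.15 tcp [ 0.5101 -0.3075  0.1849] rz 0.9 then shift [  9.   62.6 -15.6] tilt fix rx,ry [-0.23  1.89] open 0.0219 F [ 1.   0.4 -5.2] j7 -1.26
```

move_arm(increments=[0,0,-10,0,1.8,0.9,1,0,0,-5,0,0,0,1,0,0,0,0,0,0,1])

```text
time: 40.52
tcp_pos: [0.5092, -0.3031, 0.1983]
eef_rot: [-0.005, 0.999, -0.04, -0.002]
ft_force: [0.5, -0.2, -5.9]
opening: 0.0217
```

Run:
```python
from h import *
go([*tin(0,-.15),.2],85.25)
w=ctrl.camera("wrist")
print(proj(w,[*tin(0,-.15),.066]),proj(w,[*tin(0,-.15),.04]))
crop(w,260,60,480,220,3.4,"pics/w8.png")
```

```text
t 40.52 tcp [ 0.5092 -0.3031  0.1983] rz 0.1 then shift [10.7 67.  -2.4] tilt fix rx,ry [-0.52  0.29] open 0.0217 F [ 0.5 -0.2 -5.9] j7 -1.26
[[357.01185954 194.84230028]] [[350.68507119 188.56441852]]
```

View pics/w8.png

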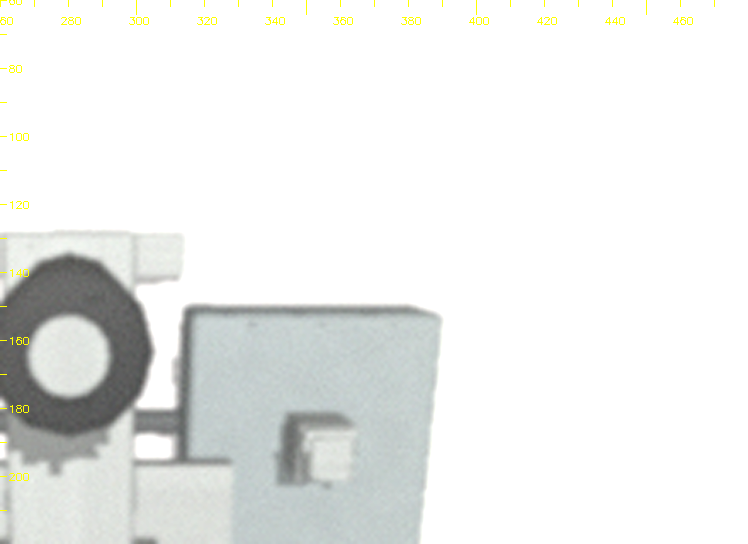

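```bash
cat >> h.py <<'E'
SH=tin(.002,-.1495)
E
python3 -c "
from h import *
go([*SH,.15],85.25)"
```

```text
t 40.58 tcp [ 0.5091 -0.3031  0.1981] rz 0.1 then shift [13.1 66.9 47.5] tilt fix rx,ry [-0.52  0.31] open 0.0217 F [-0.5 -0.6 -5.4] j7 -1.26
```

move_arm(increments=[4,20,0,-0.5,0,0,1,5,30,0,0,0,0,1,3,15,20,0,0,0,1,0,0,20,0,0,0,1,0,0,0,0,0,0,1])

```text
time: 41.2
tcp_pos: [0.5171, -0.3761, 0.1574]
eef_rot: [0.003, 0.999, -0.04, -0.002]
ft_force: [0.3, -0.3, -5.7]
opening: 0.0215
```

```bash
python3 -c "
from h import *
go([*SH,.14],85.25)"
```

```text
t 41.2 tcp [ 0.5171 -0.3761  0.1574] rz 0.2 then shift [-1.1 -5.6 17.3] tilt fix rx,ry [0.34 0.18] open 0.0215 F [ 0.3 -0.3 -5.7] j7 -1.19
```

move_arm(increments=[-1,-4,0,0.3,0,0,1,0,-1,10,0,0,0,1,0,0,5,0,0,0,1,0,0,0,0,0,0,1])

```text
time: 41.7
tcp_pos: [0.5178, -0.3715, 0.1434]
eef_rot: [0.001, 0.999, -0.039, -0.0]
ft_force: [0.0, 0.1, -4.8]
opening: 0.0219
```

```bash
python3 -c "
from h import *
go([*SH,.102],85.25)"
```

```text
t 41.7 tcp [ 0.5178 -0.3715  0.1434] rz 0.3 then shift [-1.5 -1.1 41.4] tilt fix rx,ry [0.13 0.01] open 0.0219 F [ 0.   0.1 -4.8] j7 -1.19
```

move_arm(increments=[-1,-1,4,0,0,0,1,0,0,8,0,0,0,1,0,0,6,0,0,0,1,0,0,0,0,0,0,1])

```text
time: 42.2
tcp_pos: [0.517, -0.3704, 0.1243]
eef_rot: [0.001, 0.999, -0.039, -0.0]
ft_force: [-0.0, 0.2, -5.2]
opening: 0.0216
```

```bash
python3 -c "
from h import *
go([*SH,.102],85.25)"
```

```text
t 42.2 tcp [ 0.517  -0.3704  0.1243] rz 0.3 then shift [-0.5  0.1 22.3] tilt fix rx,ry [ 0.14 -0.  ] open 0.0216 F [-0.   0.2 -5.2] j7 -1.19
```

move_arm(increments=[0,0,5,0,0,0,1,0,0,6,0,0,0,1,0,0,4,0,0,0,1,0,0,0,0,0,0,1])

```text
time: 42.7
tcp_pos: [0.5171, -0.3706, 0.1082]
eef_rot: [0.001, 0.999, -0.039, 0.0]
ft_force: [0.1, -0.1, -5.7]
opening: 0.0217
```

move_arm(increments=[0,0,3,0,0,0,1,0,0,2,0,0,0,1,0,0,0,0,0,0,1])

```text
time: 43.08
tcp_pos: [0.5173, -0.3708, 0.1031]
eef_rot: [0.001, 0.999, -0.039, 0.0]
ft_force: [-0.1, 0.5, -5.5]
opening: 0.0218
```

Almost seated (expect 0.102). Release and rise.

move_arm(increments=[0,0,1,0,0,0,1,0,0,0,0,0,0,-0.2,0,0,0,0,0,0,-0.2,0,0,0,0,0,0,-0.2,0,0,0,0,0,0,-0.2,0,0,-15,0,0,0,-0.2,0,0,-30,0,0,0,-0.2,0,0,0,0,0,0,-0.2])

```text
time: 44.08
tcp_pos: [0.5197, -0.3721, 0.1528]
eef_rot: [0.003, 0.999, -0.039, 0.004]
ft_force: [0.3, -0.7, -0.1]
opening: 0.0529
```

Run:
```python
from h import *
k=tin(.0607,-.1502)
print(k);go([*k,.102],85.25)
w=ctrl.camera("wrist")
for P in ([*k,.125],[*tin(.03+.0007,-.1202),.046],[*tin(.0307,-.1802),.046]): print(proj(w,P)[0].round(1))
crop(w,180,120,400,280,3.4,"pics/w9.png")
```

```text
[ 0.57485373 -0.3760106 ]
t 44.08 tcp [ 0.5197 -0.3721  0.1528] rz 0.3 then shift [54.9 -1.  51.2] tilt fix rx,ry [ 0.37 -0.44] open 0.0529 F [ 0.3 -0.7 -0.1] j7 -1.19
[278.1 157.5]
[240.3 185.6]
[316.  185.8]
```

View pics/w9.png

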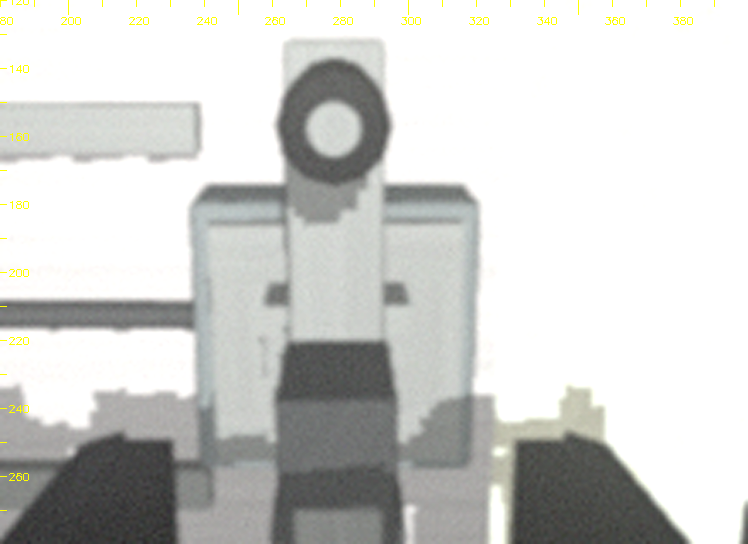

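Crank is seated: foot edges at columns 241–315, row 185, as predicted (240–316), knob at (278,157). Now to the knob.

move_arm(increments=[20,0,0,0,0,0,-0.2,25,-1,0,0,0,0,-0.2,10,0,0,0,0,0,-0.2,0,0,0,0,0,0,-0.2])

```text
time: 44.62
tcp_pos: [0.5721, -0.3742, 0.1492]
eef_rot: [0.002, 0.999, -0.04, -0.001]
ft_force: [0.5, 0.5, 0.5]
opening: 0.0531
```

Run:
```python
from h import *
go([*tin(.0607,-.1502),.102],85.25)
```

```text
t 44.62 tcp [ 0.5721 -0.3742  0.1492] rz 0.2 then shift [ 2.9  1.4 47.2] tilt fix rx,ry [0.18 0.06] open 0.0531 F [0.5 0.5 0.5] j7 -1.21
```

move_arm(increments=[2,1,10,0,0,0,-0.2,1,0,20,0,0,0,-0.2,0,0,12,0,0,0,-0.2,0,0,3,0,0,0,-0.2,0,0,0,0,0,0,-0.2,0,0,0,0,0,0,1,0,0,0,0,0,0,1,0,0,0,0,0,0,1,0,0,0,0,0,0,1])

```text
time: 45.75
tcp_pos: [0.5719, -0.3761, 0.1005]
eef_rot: [0.001, 0.999, -0.04, -0.002]
ft_force: [-0.2, -0.4, -1.0]
opening: 0.0171
```

```bash
cat > wind.py <<'E'
from h import *
import sys
D=float(sys.argv[1]);n=int(sys.argv[2]);lag=float(sys.argv[3]) if len(sys.argv)>3 else 0
p,Rm,s=tcp();S=tin(.0007,-.1502)
q=Rm.T@np.r_[p[:2]-S,0]
ph=np.degrees(np.arctan2(q[1],q[0]));print("phi",round(ph,1),"r",round(np.hypot(q[0],q[1])*1000,1),"z",p[2].round(4),"t",round(float(s["time"]),2),"F",np.round(s["ft_force"],1),"open",round(float(s["opening"]),4))
go([*p[:2],.102],85.25)
out=[]
for k in range(n):
    a=np.radians(ph+D*k+D/2+90-(lag if k else 0));c=2*60*np.sin(np.radians(D/2));out.append([round(c*np.cos(a)),round(c*np.sin(a))])
print(out)
E
python3 wind.py 15 10
```

```text
phi 0.5 r 57.1 z 0.1005 t 45.75 F [-0.2 -0.4 -1. ] open 0.0171
t 45.75 tcp [ 0.5719 -0.3761  0.1005] rz 0.1 then shift [-0.   0.  -1.5] tilt fix rx,ry [0.16 0.27] open 0.0171 F [-0.2 -0.4 -1. ] j7 -1.22
[[-2, 16], [-6, 14], [-10, 12], [-13, 9], [-15, 6], [-16, 2], [-16, -2], [-14, -6], [-12, -10], [-9, -13]]
```

move_arm(increments=[-2,16,0,0,0,0,1,-6,14,0,0,0,0,1,-10,12,0,0,0,0,1,-13,9,0,0,0,0,1,-15,6,0,0,0,0,1])

```text
time: 46.38
tcp_pos: [0.5237, -0.429, 0.1006]
eef_rot: [-0.001, 0.999, -0.039, 0.001]
ft_force: [3.2, 4.9, -2.9]
opening: 0.017
```

```bash
sed -i 's/S=tin(.0007/S=tin(-.002/' wind.py; python3 wind.py 20 10
```

```text
phi 74.5 r 59.3 z 0.1006 t 46.38 F [ 3.2  4.9 -2.9] open 0.017
t 46.38 tcp [ 0.5237 -0.429   0.1006] rz 0.3 then shift [ 0.  -0.  -1.4] tilt fix rx,ry [-0.14 -0.17] open 0.017 F [ 3.2  4.9 -2.9] j7 -1.12
[[-21, 2], [-20, -5], [-17, -12], [-12, -17], [-6, -20], [2, -21], [9, -19], [15, -15], [19, -9], [21, -2]]
```

move_arm(increments=[-21,2,0,0,0,0,1,-20,-5,0,0,0,0,1,-17,-12,0,0,0,0,1,-12,-17,0,0,0,0,1,-6,-20,0,0,0,0,1,2,-21,0,0,0,0,1,9,-19,0,0,0,0,1,15,-15,0,0,0,0,1])

```text
time: 47.38
tcp_pos: [0.457, -0.346, 0.1005]
eef_rot: [0.015, 0.998, -0.053, -0.007]
ft_force: [-22.3, -3.6, 18.1]
opening: 0.0171
```

```bash
python3 wind.py 22 10
```

```text
phi -161.9 r 60.7 z 0.1005 t 47.38 F [-22.3  -3.6  18.1] open 0.0171
t 47.38 tcp [ 0.457  -0.346   0.1005] rz -1.3 then shift [-0.   0.  -1.5] tilt fix rx,ry [1.79 0.76] open 0.0171 F [-22.3  -3.6  18.1] j7 -1.24
[[11, -20], [18, -14], [22, -7], [23, 2], [20, 10], [15, 17], [7, 22], [-1, 23], [-10, 21], [-17, 16]]
```

```bash
cat >> wind.py <<'E'
adv=float(sys.argv[4])
out=[]
for k in range(n):
    a=np.radians(ph+adv*k+D/2+90);c=2*60*np.sin(np.radians(D/2));out+=[round(c*np.cos(a)),round(c*np.sin(a))]
print("USE",[tuple(out[i:i+2]) for i in range(0,len(out),2)])
E
python3 wind.py 16 20 0 14.5 | tail -1
```

```text
USE [(7, -15), (11, -13), (14, -10), (16, -6), (17, -2), (17, 2), (15, 7), (13, 10), (10, 13), (7, 15), (3, 16), (-2, 17), (-6, 16), (-9, 14), (-13, 11), (-15, 7), (-16, 3), (-17, -1), (-16, -5), (-14, -9)]
```

move_arm(increments=[7,-15,0,1.7,0.7,-1.3,1,11,-13,0,0,0,0,1,14,-10,0,0,0,0,1,16,-6,0,0,0,0,1,17,-2,0,0,0,0,1,17,2,0,0,0,0,1,15,7,0,0,0,0,1,13,10,0,0,0,0,1,10,13,0,0,0,0,1,7,15,0,0,0,0,1])

```text
time: 48.62
tcp_pos: [0.4934, -0.321, 0.0961]
eef_rot: [-0.042, 0.993, -0.052, -0.095]
ft_force: [-9.2, 33.3, 32.0]
opening: 0.0171
```

```bash
python3 wind.py 15 20 0 14.5; python3 wind.py 16 20 0 13|tail -1
```

```text
phi -116.2 r 52.7 z 0.0961 t 48.62 F [-9.2 33.3 32. ] open 0.0171
t 48.62 tcp [ 0.4934 -0.321   0.0961] rz -1.6 then shift [-1.1 -0.4 -5.7] tilt fix rx,ry [-4.27 11.07] open 0.0171 F [-9.2 33.3 32. ] j7 -1.24
[[15, -5], [16, -1], [15, 3], [14, 7], [12, 10], [9, 13], [5, 15], [1, 16], [-3, 15], [-7, 14], [-10, 12], [-13, 9], [-15, 5], [-16, 1], [-15, -3], [-14, -7], [-12, -10], [-9, -13], [-5, -15], [-1, -16]]
USE [(15, -5), (16, -1), (15, 3), (14, 7), (12, 10), (9, 13), (6, 15), (2, 16), (-2, 16), (-6, 15), (-9, 13), (-12, 10), (-14, 7), (-15, 3), (-16, -1), (-15, -5), (-13, -9), (-11, -12), (-7, -14), (-4, -15)]
USE [(16, -5), (17, -2), (17, 2), (16, 6), (14, 9), (11, 12), (8, 14), (5, 16), (1, 17), (-3, 17), (-6, 16), (-10, 14), (-12, 11), (-15, 8), (-16, 5), (-17, 1), (-16, -3), (-15, -6), (-14, -10), (-11, -13)]
```

Only 45° gained and the tool tilted 11° under load, so something is binding. I'll open to relieve it, level, rise a little, and look.

move_arm(increments=[0,0,0,0,0,0,-0.2,0,0,0,0,0,0,-0.2,0,0,-3,-2,5,0,-0.2,0,0,-3,-2,6,-1.6,-0.2,0,0,-2,0,0,0,-0.2,0,0,0,0,0,0,-0.2])

```text
time: 49.38
tcp_pos: [0.4877, -0.3295, 0.1058]
eef_rot: [0.001, 0.999, -0.042, -0.002]
ft_force: [-0.4, -0.2, 0.5]
opening: 0.0528
```

Run:
```python
from h import *
p,Rm,s=tcp();go([.5,-.32,.106],85.25);print(np.round(s["joints"],2))
w=ctrl.camera("wrist");t=ctrl.camera("scene")
crop(w,60,100,500,330,1.75,"pics/a.png");crop(t,60,150,250,260,4,"pics/b.png")
A=cv2.imread("pics/a.png")[:,:];B=cv2.imread("pics/b.png")
A=cv2.resize(A,(560,293));B=cv2.resize(B,(520,301))
W=560;f=lambda i:cv2.copyMakeBorder(i,0,0,0,W-i.shape[1],0)
cv2.imwrite("pics/m10.png",np.vstack([f(A),f(B)]))
```

```text
t 49.38 tcp [ 0.4877 -0.3295  0.1058] rz -0.0 then shift [ 11.5 -10.5  -0.3] tilt fix rx,ry [0.11 0.21] open 0.0528 F [-0.4 -0.2  0.5] j7 -1.23
[ 0.55  0.85 -0.05  1.79  0.09  0.5  -1.23]
```

View pics/m10.png

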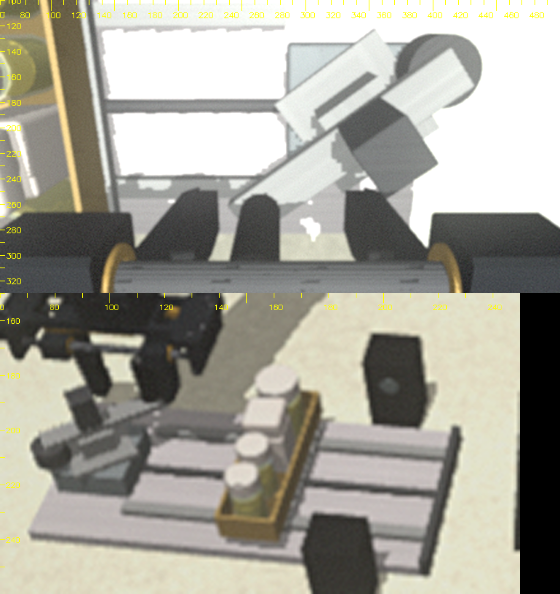

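```bash
cat > crk.py <<'E'
from h import *
from scipy.optimize import least_squares
w=ctrl.camera("wrist")
M=np.array([[30,-30,6],[-30,-30,6],[-45,-10,35],[-45,10,35]])/1000
I=np.array([[276.8,183.3],[354.6,123.5],[417,137.7],[435.5,174.6]])
S=np.r_[tin(.0007,-.1502),.04]
f1=lambda v:(proj(w,S+R.from_euler("ZYX",[v[0],0,0]).apply(M))-I).ravel()
r=least_squares(f1,[np.radians(120-4.75)]);print("seated yaw",np.degrees(r.x),r.fun.reshape(-1,2).round(1).tolist())
f2=lambda v:np.r_[(proj(w,S+v[3:]+R.from_euler("ZYX",v[:3]).apply(M))-I).ravel(),v[3:]*300,v[1:3]*5]
q=least_squares(f2,np.r_[r.x,0,0,0,0,0]);print("free",np.degrees(q.x[:3]).round(1),(q.x[3:]*1000).round(1),q.fun.round(1))
E
python3 crk.py
```

```text
seated yaw [120.7889317] [[-0.9, -3.3], [3.1, -1.5], [0.5, -0.2], [0.1, -5.2]]
free [122.4   3.1   0.3] [-0.8 -0.1  2.1] [-1.4  0.2  2.2  0.  -1.   2.3  0.2 -2.6 -0.3 -0.   0.6  0.3  0. ]
```

The fit shows the crank is still seated (≤2 mm, ≤3°), at φ ≈ −125.5°. The binding came from lag turning my open-loop steps into radial pushes. I'll regrip centred and slightly higher, and wind in smaller steps.

move_arm(increments=[-2,-5,0,0,0,0,-0.2,-2,-5,0,0,0,0,-0.2,0,0,0,0,0,0,-0.2,0,0,0,0,0,0,1,0,0,0,0,0,0,1,0,0,0,0,0,0,1,0,0,0,0,0,0,1])

```text
time: 50.4
tcp_pos: [0.4857, -0.3182, 0.1048]
eef_rot: [0.001, 0.999, -0.041, -0.002]
ft_force: [-0.5, -0.9, -2.2]
opening: 0.0173
```

move_arm(increments=[11,-6,0,0,0,0,1,12,-4,0,0,0,0,1,12,-1,0,0,0,0,1,12,1,0,0,0,0,1,12,4,0,0,0,0,1,11,6,0,0,0,0,1])

```text
time: 51.15
tcp_pos: [0.5348, -0.3136, 0.1047]
eef_rot: [-0.009, 0.999, -0.043, -0.028]
ft_force: [-7.8, 9.3, 13.1]
opening: 0.0171
```

```bash
sed -i 's/S=tin(-.002,/S=tin(.0007,/' wind.py; python3 wind.py 12 30 0 12; python3 -c "
from h import *
c=ctrl.camera('wrist');print([(np.round(d['point']),round(d['conf'],2)) for d in ctrl.recognise('wrist','crank_boss')])"
```

```text
phi -75.9 r 60.8 z 0.1047 t 51.15 F [-7.8  9.3 13.1] open 0.0171
t 51.15 tcp [ 0.5348 -0.3136  0.1047] rz -0.2 then shift [0.1 0.  2.7] tilt fix rx,ry [-0.93  3.2 ] open 0.0171 F [-7.8  9.3 13.1] j7 -1.26
[[12, 4], [11, 7], [9, 9], [7, 10], [5, 12], [2, 12], [0, 13], [-3, 12], [-6, 11], [-8, 10], [-10, 8], [-11, 6], [-12, 3], [-13, 1], [-12, -2], [-12, -4], [-11, -7], [-9, -9], [-7, -10], [-5, -12], [-2, -12], [0, -13], [3, -12], [6, -11], [8, -10], [10, -8], [11, -6], [12, -3], [13, -1], [12, 2]]
USE [(12, 4), (11, 7), (9, 9), (7, 10), (5, 12), (2, 12), (0, 13), (-3, 12), (-6, 11), (-8, 10), (-10, 8), (-11, 6), (-12, 3), (-13, 1), (-12, -2), (-12, -4), (-11, -7), (-9, -9), (-7, -10), (-5, -12), (-2, -12), (0, -13), (3, -12), (6, -11), (8, -10), (10, -8), (11, -6), (12, -3), (13, -1), (12, 2)]
[(array([359., 248.]), 0.9)]
```

Tips lag in the direction of motion and each row ratchets that lag. I'll pull slightly outward of the tangent, which corrects itself, and feed the tilt forward each row.

move_arm(increments=[15,0,0,-0.4,2,0,1,15,3,0,-0.6,2,0,1,14,5,0,-0.2,0.5,0,1,13,7.5,0,-0.3,0.4,0,1,11.5,9.5,0,-0.3,0.4,0,1,9.5,11.5,0,-0.4,0.3,0,1,7.5,13,0,-0.4,0.3,0,1,5,14,0,-0.5,0.2,0,1,3,15,0,-0.5,0.1,0,1,0,15,0,-0.5,0,0,1])

```text
time: 52.5
tcp_pos: [0.5768, -0.3837, 0.1035]
eef_rot: [-0.001, 0.999, -0.042, -0.031]
ft_force: [-3.5, 9.9, 8.1]
opening: 0.0171
```

move_arm(increments=[-3,15,0,-0.5,-0.1,0,1,-5,14,0,-0.5,-0.2,0,1,-7.5,13,0,-0.4,-0.3,0,1,-9.5,11.5,0,-0.4,-0.3,0,1,-11.5,9.5,0,-0.3,-0.4,0,1,-13,7.5,0,-0.3,-0.4,0,1])

```text
time: 53.25
tcp_pos: [0.5263, -0.4304, 0.1048]
eef_rot: [0.004, 0.998, -0.036, -0.048]
ft_force: [1.1, 9.8, -3.0]
opening: 0.0171
```

```bash
python3 wind.py 12 1 0 12
```

```text
phi 75.1 r 60.5 z 0.1048 t 53.25 F [ 1.1  9.8 -3. ] open 0.0171
t 53.25 tcp [ 0.5263 -0.4304  0.1048] rz 0.6 then shift [ 0.3 -0.   2.7] tilt fix rx,ry [0.62 5.44] open 0.0171 F [ 1.1  9.8 -3. ] j7 -1.13
[[-12, 2]]
USE [(-12, 2)]
```

Works: 151° in 16 rows, r 60.5, forces about 10 N. Next 300° with tilt correction.

move_arm(increments=[-13,7.5,0,0.2,1,0.3,1,-14,5,0,0.2,1,0.3,1,-15,3,0,0.2,1,0,1,-15,0,0,0,1,0,1,-15,-3,0,0,0.8,0,1,-14,-5,0,0,0.3,0,1,-13,-7.5,0,0,0,0,1,-11.5,-9.5,0,0.2,0,0,1,-9.5,-11.5,0,0.2,0,0,1,-7.5,-13,0,0.2,0,0,1])

```text
time: 54.5
tcp_pos: [0.4522, -0.3653, 0.105]
eef_rot: [-0.013, 0.999, -0.025, 0.044]
ft_force: [15.4, -3.5, -14.4]
opening: 0.0174
```

move_arm(increments=[-5,-14,0,0.2,0,0,1,-3,-15,0,0.2,0,0,1,0,-15,0,0.2,0,0,1,3,-15,0,0.2,0.1,0,1,5,-14,0,0.2,0.2,0,1,7.5,-13,0,0.2,0.2,0,1,9.5,-11.5,0,0.1,0.2,0,1,11.5,-9.5,0,0,0.3,0,1,13,-7.5,0,0,0.3,0,1,14,-5,0,0,0.3,0,1])

```text
time: 55.75
tcp_pos: [0.5172, -0.3103, 0.1085]
eef_rot: [0.019, 0.996, -0.044, 0.073]
ft_force: [-4.0, -4.9, -12.0]
opening: 0.0174
```

move_arm(increments=[15,-3,0,0,0.3,0,1,15,0,0,0,0.3,0,1,15,3,0,0,0.3,0,1,14,5,0,0,0.3,0,1,13,7.5,0,0,0.3,0,1,11.5,9.5,0,0,0.2,0,1,9.5,11.5,0,0,0,0,1,7.5,13,0,0,0,0,1,5,14,0,0,0,0,1,3,15,0,0,0,0,1])

```text
time: 57.0
tcp_pos: [0.57, -0.3962, 0.1042]
eef_rot: [0.009, 0.998, -0.051, 0.036]
ft_force: [-10.7, 18.7, 11.2]
opening: 0.017
```

```bash
python3 wind.py 12 1 0 12
```

```text
phi 18.9 r 60.2 z 0.1042 t 57.0 F [-10.7  18.7  11.2] open 0.017
t 57.0 tcp [ 0.57   -0.3962  0.1042] rz -1.1 then shift [-0.2 -0.   2.2] tilt fix rx,ry [ 0.79 -4.11] open 0.017 F [-10.7  18.7  11.2] j7 -1.15
[[-5, 11]]
USE [(-5, 11)]
```

move_arm(increments=[0,15,0,0.2,-0.7,-0.4,1,-3,15,0,0.2,-0.7,-0.4,1,-5,14,0,0.2,-0.7,-0.3,1,-7.5,13,0,0.2,-0.7,0,1,-9.5,11.5,0,0,-0.7,0,1,-11.5,9.5,0,0,-0.5,0,1,-13,7.5,0,0,0,0,1,-14,5,0,0,0,0,1,-15,3,0,0,0,0,1,-15,0,0,0,0,0,1])

```text
time: 58.25
tcp_pos: [0.4933, -0.4307, 0.1048]
eef_rot: [-0.039, 0.999, -0.02, 0.009]
ft_force: [5.2, 5.3, -6.7]
opening: 0.017
```

move_arm(increments=[-15,-3,0,0,0,0,1,-14,-5,0,0,0,0,1,-13,-7.5,0,0,0,0,1,-11.5,-9.5,0,0,0,0,1,-9.5,-11.5,0,0,0,0,1,-7.5,-13,0,0,0,0,1,-5,-14,0,0,0,0,1,-3,-15,0,0,0,0,1,0,-15,0,0,0,0,1,3,-15,0,0,0,0,1])

```text
time: 59.5
tcp_pos: [0.4679, -0.3338, 0.1143]
eef_rot: [-0.016, 0.998, -0.013, 0.058]
ft_force: [7.2, -10.4, -19.3]
opening: 0.0171
```

move_arm(increments=[5,-14,0,0,0,0,1,7.5,-13,0,0,0,0,1,9.5,-11.5,0,0,0,0,1,11.5,-9.5,0,0,0,0,1,13,-7.5,0,0,0,0,1,14,-5,0,0,0,0,1,15,-3,0,0,0,0,1,15,0,0,0,0,0,1,15,3,0,0,0,0,1,14,5,0,0,0,0,1])

```text
time: 60.75
tcp_pos: [0.5575, -0.3291, 0.1102]
eef_rot: [0.008, 0.999, -0.035, 0.031]
ft_force: [-5.6, -2.0, -9.8]
opening: 0.0166
```

```bash
python3 wind.py 12 1 0 12
```

```text
phi -48.7 r 59.6 z 0.1102 t 60.75 F [-5.6 -2.  -9.8] open 0.0166
t 60.75 tcp [ 0.5575 -0.3291  0.1102] rz 0.8 then shift [-0.5 -0.1  8.2] tilt fix rx,ry [ 0.84 -3.61] open 0.0166 F [-5.6 -2.  -9.8] j7 -1.17
[[9, 9]]
USE [(9, 9)]
```

move_arm(increments=[13,7.5,1.5,0.2,-0.6,0,1,11.5,9.5,1.5,0.2,-0.6,0,1,9.5,11.5,1.5,0.2,-0.6,0,1,7.5,13,1.5,0.2,-0.6,0,1,5,14,1.5,0,-0.6,0,1,3,15,1,0,-0.6,0,1,0,15,0,0,0,0,1,-3,15,0,0,0,0,1,-5,14,0,0,0,0,1,-7.5,13,0,0,0,0,1])

```text
time: 62.0
tcp_pos: [0.5611, -0.4204, 0.1003]
eef_rot: [-0.039, 0.998, -0.027, -0.036]
ft_force: [-1.0, 10.2, 3.0]
opening: 0.0169
```

move_arm(increments=[-9.5,11.5,0,0,0,0,1,-11.5,9.5,0,0,0,0,1,-13,7.5,0,0,0,0,1,-14,5,0,0,0,0,1,-15,3,0,0,0,0,1,-15,0,0,0,0,0,1,-15,-3,0.5,0,0,0,1,-14,-5,0.5,0,0,0,1,-13,-7.5,0.5,0,0,0,1,-11.5,-9.5,0.5,0,0,0,1])

```text
time: 63.25
tcp_pos: [0.4589, -0.4055, 0.1112]
eef_rot: [-0.05, 0.999, -0.016, -0.009]
ft_force: [7.7, 1.8, -8.4]
opening: 0.0172
```

```bash
python3 wind.py 12 1 0 12
```

```text
phi 146.7 r 65.8 z 0.1112 t 63.25 F [ 7.7  1.8 -8.4] open 0.0172
t 63.25 tcp [ 0.4589 -0.4055  0.1112] rz 2.8 then shift [0.2 0.9 9.2] tilt fix rx,ry [-5.72  1.11] open 0.0172 F [ 7.7  1.8 -8.4] j7 -0.94
[[-6, -11]]
USE [(-6, -11)]
```

move_arm(increments=[-11.5,-9.5,1.5,-0.9,0.2,0.7,1,-9.5,-11.5,1.5,-0.9,0.2,0.7,1,-7.5,-13,1.5,-0.9,0.2,0.7,1,-5,-14,1.5,-0.9,0.2,0.7,1,-3,-15,1.5,-0.9,0,0,1,0,-15,1,-0.6,0,0,1,3,-15,0.5,0,0,0,1,5,-14,0.5,0,0,0,1,7.5,-13,0.5,0,0,0,1,9.5,-11.5,0.5,0,0,0,1])

```text
time: 64.5
tcp_pos: [0.4961, -0.3097, 0.1134]
eef_rot: [0.031, 0.998, -0.044, 0.042]
ft_force: [0.9, -14.8, -18.7]
opening: 0.0171
```

move_arm(increments=[11.5,-9.5,0.5,0,0,0,1,13,-7.5,0.5,0,0,0,1,14,-5,0,0,0,0,1,15,-3,0,0,0,0,1,15,0,0,0,0,0,1,15,3,0,0,0,0,1,14,5,0,0,0,0,1,13,7.5,0,0,0,0,1,11.5,9.5,0,0,0,0,1,9.5,11.5,0,0,0,0,1])

```text
time: 65.75
tcp_pos: [0.5756, -0.3706, 0.1087]
eef_rot: [0.046, 0.997, -0.062, -0.005]
ft_force: [-10.2, 3.0, -1.5]
opening: 0.0172
```

```bash
python3 wind.py 12 1 0 12
```

```text
phi -7.5 r 60.6 z 0.1087 t 65.75 F [-10.2   3.   -1.5] open 0.0172
t 65.75 tcp [ 0.5756 -0.3706  0.1087] rz -2.4 then shift [ 0.  -0.6  6.7] tilt fix rx,ry [5.34 0.19] open 0.0172 F [-10.2   3.   -1.5] j7 -1.21
[[0, 13]]
USE [(0, 13)]
```

move_arm(increments=[0,8,1,1.3,0,-0.6,1,0,8,1,1.3,0,-0.6,1,0,6,1,1.3,0,-0.6,1,0,3,1,1.3,0,-0.6,1,0,0,0,0,0,0,1,0,0,0,0,0,0,-0.2,0,0,0,0,0,0,-0.2,0,0,0,0,0,0,-0.2,0,0,0,0,0,0,-0.2])

```text
time: 66.88
tcp_pos: [0.5733, -0.3998, 0.1097]
eef_rot: [-0.001, 0.999, -0.04, -0.0]
ft_force: [0.2, 0.1, -0.0]
opening: 0.0525
```

move_arm(increments=[0,0,-15,0,0,0,-0.2,0,0,-30,0,0,0,-0.2,0,0,-20,0,0,0,-0.2,-20,0,0,0,0,0,-0.2,-25,0,0,0,0,0,-0.2,-15,0,0,0,0,0,-0.2,0,0,0,0,0,0,-0.2])

```text
time: 67.75
tcp_pos: [0.5147, -0.3971, 0.1842]
eef_rot: [0.003, 0.999, -0.04, 0.004]
ft_force: [-0.6, 0.0, -0.5]
opening: 0.0527
```

Run:
```python
from h import *
S=tin(.0007,-.1502);go([*S,.102],85.25)
w=ctrl.camera("wrist")
a=np.radians(-4.75)
for ang in (-4.75,5,-15):
    a=np.radians(ang);print(ang,[proj(w,[*(S+r*np.array([np.cos(a),np.sin(a)])),z])[0].round(0).tolist() for r,z in ((.06,.125),(.072,.075))])
for l in ("crank_knob","crank_boss"): print(l,[(np.round(d['point']).tolist(),round(d['conf'],2)) for d in ctrl.recognise('wrist',l)])
t=ctrl.camera("scene")
crop(w,180,100,400,290,2,"pics/a.png");crop(t,60,150,250,260,4,"pics/b.png")
A=cv2.imread("pics/a.png");B=cv2.imread("pics/b.png");B=cv2.resize(B,(440,255));print(A.shape)
cv2.imwrite("pics/m12.png",np.vstack([A[:340],B]))
```

```text
t 67.75 tcp [ 0.5147 -0.3971  0.1842] rz 0.2 then shift [ -2.4 -26.4  82. ] tilt fix rx,ry [ 0.27 -0.44] open 0.0527 F [-0.6  0.  -0.5] j7 -1.04
-4.75 [[237.0, 147.0], [245.0, 127.0]]
5 [[220.0, 149.0], [229.0, 128.0]]
-15 [[254.0, 149.0], [262.0, 128.0]]
crank_knob [([251.0, 205.0], 0.92)]
crank_boss [([248.0, 204.0], 0.89)]
(380, 440, 3)
```

View pics/m12.png

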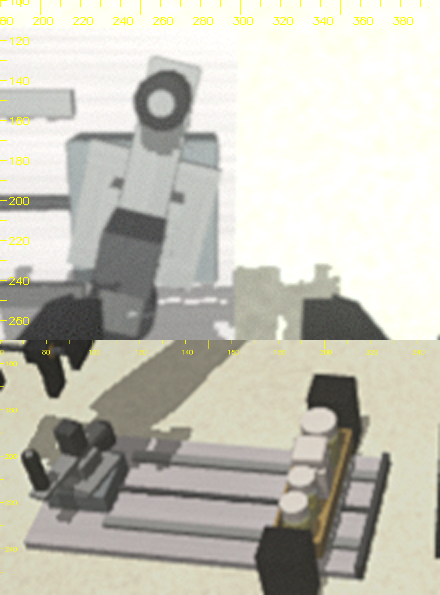

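The carriage is home between the blocks with all four containers upright. The crank is seated with its knob at (261,151), i.e. crank yaw ≈ −19°. I'll grip the boss with jaws at 71° and lift straight off.

move_arm(increments=[0,0,0,0,0,7,-0.2,0,0,0,0,0,7,-0.2,-4,-12,0,0,0,0,-0.2,-4,-13,0,0,0,0,-0.2,0,0,10,0,0,0,-0.2,0,0,30,0,0,0,-0.2,0,0,25,0,0,0,-0.2,0,0,12,0,0,0,-0.2,0,0,0,0,0,0,-0.2])

```text
time: 69.08
tcp_pos: [0.5219, -0.3658, 0.1021]
eef_rot: [0.001, 0.988, -0.157, 0.006]
ft_force: [-0.6, 0.3, -0.1]
opening: 0.0526
```

Run:
```python
from h import *
S=tin(.0007,-.1502);go([*S,.104],71)
```

```text
t 69.08 tcp [ 0.5219 -0.3658  0.1021] rz 0.9 then shift [-4.7  7.2 -2. ] tilt fix rx,ry [-0.03 -0.65] open 0.0526 F [-0.6  0.3 -0.1] j7 -1.24
```

move_arm(increments=[-4,6,0,0,-0.6,0.9,-0.2,-1,2,-2,0,0,0,-0.2,0,0,0,0,0,0,1,0,0,0,0,0,0,1,0,0,0,0,0,0,1,0,0,0,0,0,0,1,0,0,-10,0,0,0,1,0,0,-20,0,0,0,1,0,0,-40,0,0,0,1,0,0,-40,0,0,0,1])

```text
time: 70.32
tcp_pos: [0.512, -0.3705, 0.2177]
eef_rot: [-0.002, 0.986, -0.165, -0.003]
ft_force: [0.6, -0.1, -4.8]
opening: 0.0217
```

move_arm(increments=[0,0,0,0,0,0,1,-12,-28,0,0,0,0,1,-20,-48,0,0,0,0,1,-22,-53,0,0,0,0,1,-22,-53,0,0,0,0,1,-22,-53,0,0,0,0,1,-22,-53,0,0,0,0,1,-20,-50,0,0,0,0,1,-15,-35,0,0,0,0,1,0,0,0,0,0,0,1])

```text
time: 71.58
tcp_pos: [0.4784, 0.0419, 0.2131]
eef_rot: [0.002, 0.986, -0.168, -0.011]
ft_force: [0.6, -0.8, -5.0]
opening: 0.0215
```

Run:
```python
from h import *
go([.488,.0887,.067],71)
w=ctrl.camera("wrist")
for l in ("crank_knob","crank_boss"): print(l,[(np.round(d['point']).tolist(),round(d['conf'],2)) for d in ctrl.recognise('wrist',l)])
```

```text
t 71.58 tcp [0.4784 0.0419 0.2131] rz -0.3 then shift [ -3.1 -48.3 145.9] tilt fix rx,ry [0.4  1.19] open 0.0215 F [ 0.6 -0.8 -5. ] j7 -1.88
crank_knob [([280.0, 220.0], 0.73)]
crank_boss [([276.0, 218.0], 0.93), ([392.0, 72.0], 0.71)]
```

move_arm(increments=[-1,-20,0,0.4,1.1,0,1,-1,-25,0,0,0,0,1,0,-3,15,0,0,0,1,0,0,45,0,0,0,1,0,0,45,0,0,0,1,0,0,20,0,0,0,1,0,0,8,0,0,0,1,0,0,4,0,0,0,1,0,0,0,0,0,0,1])

```text
time: 72.85
tcp_pos: [0.4946, 0.0642, 0.0703]
eef_rot: [0.006, 0.983, -0.185, 0.001]
ft_force: [-0.4, 0.5, -5.5]
opening: 0.0217
```

```bash
python3 -c "
from h import *
go([.488,.0887,.067],71)"
```

```text
t 72.85 tcp [0.4946 0.0642 0.0703] rz -2.3 then shift [-14.3 -21.1   3. ] tilt fix rx,ry [ 0.7  -0.27] open 0.0217 F [-0.4  0.5 -5.5] j7 -1.91
```

Hub is about 25 mm off mat centre, well within the mat. Lower the last 3 mm, release and retreat.

move_arm(increments=[0,0,2,0.5,0,0,1,0,0,2,0,0,0,1,0,0,0,0,0,0,-0.2,0,0,0,0,0,0,-0.2,0,0,0,0,0,0,-0.2,0,0,0,0,0,0,-0.2,0,0,-15,0,0,0,-0.2,0,0,-40,0,0,0,-0.2,0,0,-50,0,0,0,-0.2,0,0,0,0,0,0,-0.2])

```text
time: 74.1
tcp_pos: [0.4962, 0.0641, 0.182]
eef_rot: [-0.0, 0.983, -0.185, 0.007]
ft_force: [0.2, 0.2, 0.0]
opening: 0.0532
```

Run:
```python
from h import *
p,Rm,s=tcp();go([.488,.0887,.067],71)
t=ctrl.camera("scene")
a=np.radians(71-90);B=np.array([.4946,.0642])
print("pred boss,knob",proj(t,[[*B,.074],[*(B+.06*np.array([np.cos(a),np.sin(a)])),.075]]).round(0).tolist())
for l in ("crank_knob","crank_boss","jar_tall_mid","vial_a_mid","bottle_square_mid"): print(l,[(np.round(d['point']).tolist(),round(d['conf'],2)) for d in ctrl.recognise('scene',l)])
T=TIN+.112*np.array([.0828,.9966]);f=lambda x,h:proj(t,[*(T+x*np.array([.9966,-.0828])),.031+h])[0].round(0).tolist()
print("pred jar,bot,v,v",f(-.055,.033),f(-.0124,.033),f(.0265,.031),f(.06,.031))
print(ctrl.finish_job())
```

```text
t 74.1 tcp [0.4962 0.0641 0.182 ] rz -2.3 then shift [-17.2 -20.2 114.8] tilt fix rx,ry [-0.15 -0.73] open 0.0532 F [0.2 0.2 0. ] j7 -1.93
pred boss,knob [[263.0, 195.0], [254.0, 211.0]]
crank_knob []
crank_boss [([263.0, 210.0], 0.6)]
jar_tall_mid [([202.0, 188.0], 0.79)]
vial_a_mid [([192.0, 214.0], 0.62), ([186.0, 222.0], 0.6)]
bottle_square_mid [([197.0, 202.0], 0.79)]
pred jar,bot,v,v [198.0, 193.0] [195.0, 205.0] [191.0, 217.0] [188.0, 227.0]
the job is handed in; nothing more can be done
None
```

The job is handed in at about 74 s of 210. I could not read the judge's result, so what follows is what I saw and measured.

**Containers:** Four were on the bench: the tall jar, the square bottle and the two white-capped vials. All four stood in the tin before winding. The wide jar was not there. I left the blue and pink look-alikes and the bystanders alone.

**Winding:** The crank went on the shaft and was wound about four turns clockwise. My estimate at the stop was about 1450° at the crank, including play in the socket. The picture then showed the carriage between the black blocks and all four containers upright.

**Crank:** I lifted it off and lowered it onto the mat knob up, with the hub about 25 mm from the mat's centre, before letting go. The gripper then rose clear to 0.18 m with no force on it.

**What went wrong or disagreed:**
- **Binding:** The first fast winding steps bound and tilted the tool about 11°. I let go, checked that the crank was still seated, and continued with smaller steps. Later the tool tilted up to about 8° and rode up to about 10 mm. I did not measure the crank itself then, so I cannot rule out that it left the allowed 8 mm or 0.14 rad for a moment. It looked fully seated at the end of the winding.
- **Last check:** In the final scene view the networks found all four containers within about 6 pixels of where I expected them in the tin. They reported the boss about 15 pixels from its expected place and missed the knob, and the gripper was just above the crank. I did not confirm the crank's final resting pose by eye.

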